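Load a turned shaft onto the V-blocks and nest its empty cup

TASK

Take the long shaft out of its transport cup and lay it gently, without dropping it, on its side in the two V-blocks, with its collar in the gap between the end stop and the nearer V-block. Then put the emptied cup upright into the other empty cup so that the two are nested all the way down. Leave the cup with the short shaft standing where it is.

Things in the scene. Friction and masses are not known exactly. Their poses are not given: they have to be found in the camera images.
- shaft: the long shaft: turned bare aluminium, 150 mm long, about 0.4 kg. From the foot: a collar of diameter 38, 18 long, a body of diameter 28 up to 140, then a step of diameter 20. Starts upright, collar down, on its cup's floor (2 mm side play). Origin: centre of the collar's end face (foot); z along its axis, collar to far end. Centre of mass 67 from the foot.
- cup: the cup that holds the long shaft: white plastic tapered open cup, 60 high, outer diameter 50 at the base and 64 at the rim, wall 3, floor 4 (mm), 90 g, loose. Origin: centre of its underside; z up. 
- empty_cup: the cup that starts empty: white plastic tapered open cup, 60 high, outer diameter 50 at the base and 64 at the rim, wall 3, floor 4 (mm), 90 g, loose. Origin: centre of its underside; z up. Four ribs inside, up to 30 above the underside, carry a nested cup: fully down, its underside is 30 above this one's and its rim 30 above this rim.
- other_cup: the cup that holds the short shaft, to be left alone: white plastic tapered open cup, 60 high, outer diameter 50 at the base and 64 at the rim, wall 3, floor 4 (mm), 90 g, loose. Origin: centre of its underside; z up. 
- short_shaft: the short shaft: the same as the long one but only 80 mm long; it stands in the other cup and stays there. Origin: centre of its foot, z up.
- fixture: fixed steel cradle: base plate 80 (x) by 170 mm (y, -65 to 105), 12 thick; two 90-degree V-blocks, 60 wide, 16 thick, at y = -43 and +43 (70 free between), V mouth 42 wide, top 63 and V bottom 42 above the table; end stop 56 wide, 74 high at y = 89 to 99 (38 gap to the nearer V-block). Origin: on the table midway between the V-blocks; y runs along the cradle towards the stop.
- cradle (a point): point on the fixture midway between the V-blocks, on the axis of a seated shaft (62 mm above the table); axes as fixture. With the collar in the middle of its gap the shaft's foot is at y = +79, its far end at y = -71.
Not all that is in view belongs to the job. Leave any turquoise or yellow look-alike of the shaft alone. What is shaped like the cup but black or purple is not meant.

How it is judged:
On the way:
1. the long shaft lies on its side in both V-blocks, collar in the gap by the end stop (x of shaft in the frame of cradle between -0.004 and 0.004 m and z of shaft in the frame of cradle between -0.004 and 0.004 m and y of shaft in the frame of cradle between 0.065 and 0.093 m and angle between the z axis of shaft and the y axis of cradle, either way round below 0.06 rad), for 0.2 s.
At the end, for the whole second after the job is handed in: Shaft at rest in both V-blocks: foot within 4 mm of the cradle axis (x, z), at y 65 to 93 mm, axis within 0.06 rad. Its cup at rest inside the empty cup: axes within 5 mm, underside 25 to 36 mm above the other's, tilt under 0.10 rad; the lower cup upright (0.08 rad) on the table (all of step 1 and horizontal distance between cup and empty_cup below 0.005 m and z of cup in the frame of empty_cup between 0.025 and 0.036 m and angle between cup's own z axis and vertical below 0.1 rad and angle between empty_cup's own z axis and vertical below 0.08 rad and height (world z) of empty_cup below 0.006 m and linear speed of each of shaft, cup below 0.02 m/s); the robot touches nothing.
It fails at once if the long shaft is dropped: it moves faster than 0.5 m/s while out of the fingers (linear speed of shaft above 0.5 m/s and contact force between shaft and the fingers below 0.1 N).
It fails at once if the cup with the short shaft is pushed more than 25 mm (distance of other_cup from where it was at the start of the episode above 0.025 m).
It fails at once if the short shaft is tipped over or taken out of its cup (angle between short_shaft's own z axis and vertical above 0.4 rad or distance of short_shaft from where it was at the start of the episode above 0.04 m).
It also fails if it takes over 51 s, if anything falls off the work surface, if the arm or the gripper's body presses on something with over 40 N, if the wrist force passes 120 N, or if a joint passes its speed limit or range.

ROBOT

A 6-joint arm with a two-finger parallel gripper is mounted at the origin on the work surface. World frame = base frame: x ahead of the robot, y to its left, z up, the work surface at z = 0. Lengths are in m, angles in rad, forces in N, time in s.
With the tool pointing down it reaches from about 0.3 to 0.875 m from the base axis. Payload 6.4 kg.
Tool frame: the origin (TCP) lies between the finger pads; the fingertips stand ctrl.tip_extent ahead of it and the grasp point (between the pads) is the TCP (ctrl.tip_extent is the distance from the TCP to the fingertips, in m); z points along the fingers, y is the line along which they close (so a half turn about z gives the same grasp; the last joint's range is limited). The gripper opens to 85 mm and grips with 20 to 120 N. Pads are 22 mm wide; open, the fingers measure 114 mm over their backs; the gripper's body (76 mm by 85 mm) begins 54 mm behind the grasp point. The pads swing forward as they close: fully open they stand 13 mm farther back than shut.
Start: joints at [1.034, 0.181, 1.607, -0, 1.354, -0.206], TCP at [0.187, 0.544, 0.216] pointing down, gripper open.
Joint ranges: [-2.99, 2.99], [-0.89, 2.07], [0.3, 2.58], [-1.14, 4.28], [0, 2.63], [-3.12, 3.12]. Speed limits (rad/s): [2.57, 2.57, 3.01, 3.14, 3.14, 3.14].

INTERFACE

Orientations are given as a unit quaternion [w, x, y, z].
In Python, from bench import ctrl gives the robot as it stands.
- The arm moves only by the tool send_rows, never from a script. Its arguments are lists of equal length, an entry for each row: "dr": the turn, a rotation vector about the tool's x, y, z in units of 6 degrees (1.0 is 6 degrees), a list of three; "xyz": the shift along the tool's x, y, z in cm, a list of three; "jaw": the opening in per cent of the stroke, from 0 (shut) to 100 (fully open). In form: {"dr": [[wx, wy, wz], ...], "xyz": [[dx, dy, dz], ...], "jaw": [jaw, ...]}. A call has exactly 8 rows; each row is the pose to reach, as a shift and turn from the pose commanded when the call began, along the tool's axes at that moment; what a row does not reach only later rows make up. A row lasts 1/8 s, in which the tool goes at most 62.5 mm and 10.7 degrees, less where a joint would pass 70% of its speed; a pose out of reach is approached as far as the arm can. A call with a gripper value outside its range is refused whole. The fingers move at their own pace and stop on an object; the grip force is fixed at half the most. Time passes only in rows, so rows that repeat a pose let the fingers close, or fill a call up. It gives the time, the measured TCP pose, the force, the opening and the grip force at its end, in the units of the state.
- ctrl.get_obs(): the state, without advancing time (a new reading comes with each control period).
- ctrl.camera(name): name is "scene" or "top" or "wrist"; returns the picture (420x560x3 uint8, red, green, blue); there is no depth.
- ctrl.calibration(name): a dict with "camera_matrix" (3x3 intrinsics, pixels), "world_from_camera" (4x4, takes a point from camera to world coordinates). Camera axes: x right, y up, looking along -z (the intrinsics and any distortion apply to the point x, -y, -z); pixel columns grow to the right and rows downward; lengths in m; the calibration is good to about 2 mm. A picture is of the moment at which its call begins: read the wrist's pose just before it. calibration takes no time and is no camera call; for the wrist camera it gives the pose at the moment of the call.
- ctrl.hand_in(): hands the job in; it is judged then, once.
The state is a dict: "time_s": time; "q": joint angles; "dq": joint speeds; "joint_efforts": joint torques, N m; "eef_pos": TCP position; "eef_rot": TCP orientation; "wrist_force": force on the tool from outside, world axes, zero at the start; "torque": the same for the moment, N m; "opening": opening from 0.0 (shut) to 1.0 (fully open); "grasp_force": force on a finger pad.
Only numpy, scipy, OpenCV 4.12 (cv2) and the standard library are available. Lean on these libraries where they do the work, as an engineer would, in place of code of your own. Each camera call takes 0.05 s, during which the arm holds its last target. There are 200 camera calls.

## Working session

There is one attempt and no reset: what is moved stays moved. The work goes in short steps, Python scripts to look and compute and a tool call to move; the robot and the scene stay as the last step left them, time stands still between calls to the robot, and variables do not carry over. Pictures are saved under pics/ and viewed, at most 10 in all, crops included, and the job is handed in when it is done.

Besides the shell and the picture viewer there is one more tool, called after "Call:" by a JSON object that holds its "method" and its "body". send_rows: Moves the arm, as the interface text tells. Its arguments: {"type":"object","properties":{"dr":{"type":"array","items":{"type":"array","items":{"type":"number"}}},"xyz":{"type":"array","items":{"type":"array","items":{"type":"number"}}},"jaw":{"type":"array","items":{"type":"number"}}},"required":["dr","xyz","jaw"]}

```bash
mkdir -p pics; ls; python3 - <<'E'
from bench import ctrl
import cv2,json,numpy as np
for n in ["scene","top"]:
    cv2.imwrite(f"pics/{n}0.png",cv2.cvtColor(ctrl.camera(n),cv2.COLOR_RGB2BGR))
    c=ctrl.calibration(n);print(n,{k:np.round(v,4).tolist() if not isinstance(v,str) else v for k,v in c.items()})
print(ctrl.tip_extent,ctrl.get_obs())
E
```

```text
pics
scene {'camera_matrix': [[402.364, 0.0, 276.0756], [0.0, 402.364, 205.7036], [0.0, 0.0, 1.0]], 'world_from_camera': [[-0.504, -0.6561, 0.5617, 1.0269], [0.8636, -0.376, 0.3358, 0.3149], [-0.0091, 0.6544, 0.7561, 0.6559], [0.0, 0.0, 0.0, 1.0]]}
top {'camera_matrix': [[543.4518, 0.0, 263.6169], [0.0, 543.4518, 211.3209], [0.0, 0.0, 1.0]], 'world_from_camera': [[0.0089, 0.9862, -0.1655, 0.419], [-1.0, 0.0085, -0.003, 0.0501], [-0.0016, 0.1655, 0.9862, 0.983], [0.0, 0.0, 0.0, 1.0]]}
0.019 {'time_s': 0.1, 'q': array([ 1.03368588e+00,  1.81496398e-01,  1.60790414e+00,  4.06096078e-05,
        1.35381703e+00, -2.06318816e-01]), 'dq': array([ 0.00022243, -0.00126042, -0.00137251,  0.00030994,  0.00106285,
        0.00151999]), 'joint_efforts': array([ 1.48735300e-03, -4.45870364e+01, -3.52238560e+01, -2.14968081e-04,
        4.04144550e-03, -1.17473442e-05]), 'eef_pos': array([0.1864621 , 0.54337304, 0.21475947]), 'eef_rot': array([-3.13565202e-04,  1.64647029e-01,  9.86352217e-01, -7.49766793e-04]), 'wrist_force': array([ 0.26782773, -0.52280834,  1.19328466]), 'torque': array([-0.01284852,  0.03107534,  0.00330823]), 'grasp_force': 0.0, 'opening': 0.9970391692940784}
```

View pics/scene0.png

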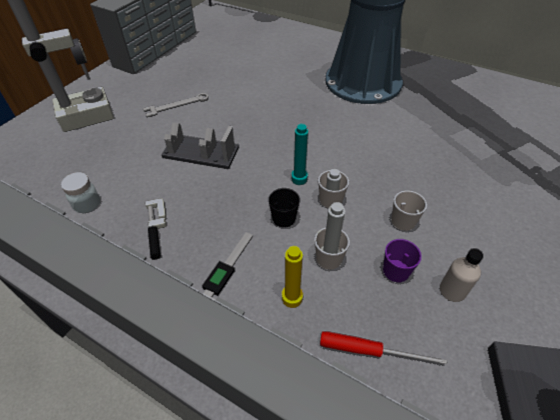

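View pics/top0.png

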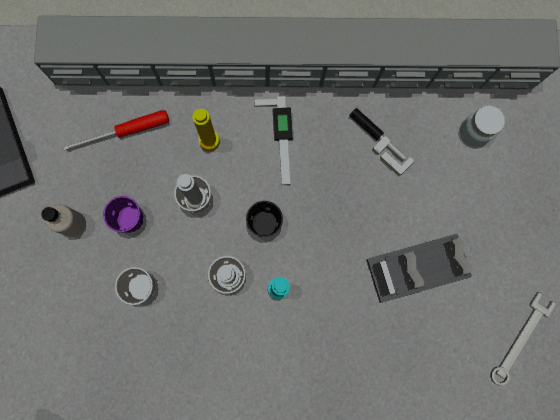

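The scene shows three light cups. In the top view these are at (193,193), (227,275) and (135,287).
- **(193,193):** holds a tall bare shaft, so this is the long shaft's cup.
- **(227,275):** holds a short shaft, so this is the cup to leave alone.
- **(135,287):** empty, so this is the target.

The turquoise and yellow shafts and the black and purple cups are decoys. The cradle is at (420,268), with its end stop at the left end (387,278). I'll confirm this in enlarged crops.

```bash
python3 - <<'E'
import cv2
t=cv2.imread("pics/top0.png")
cv2.imwrite("pics/cups.png",cv2.resize(t[165:315,95:260],None,fx=4,fy=4,interpolation=cv2.INTER_CUBIC)[:600])
cv2.imwrite("pics/fix.png",cv2.resize(t[225:310,360:480],None,fx=6,fy=6,interpolation=cv2.INTER_CUBIC))
E
```

```text
(no output)
```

View pics/cups.png

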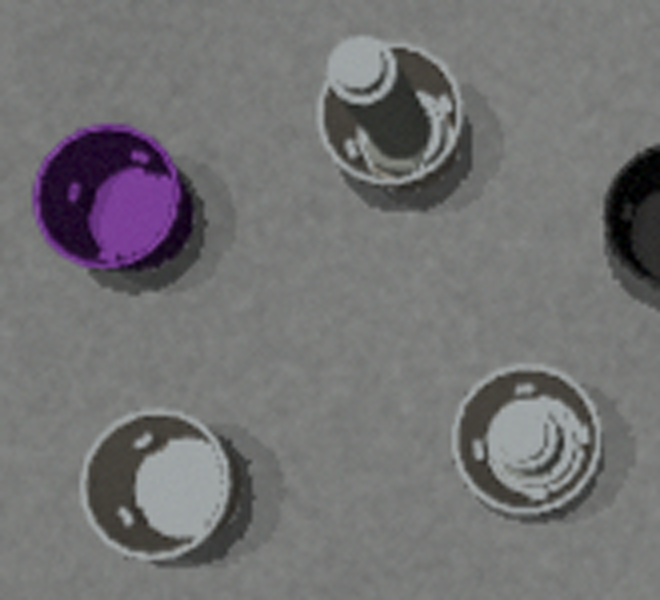

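View pics/fix.png

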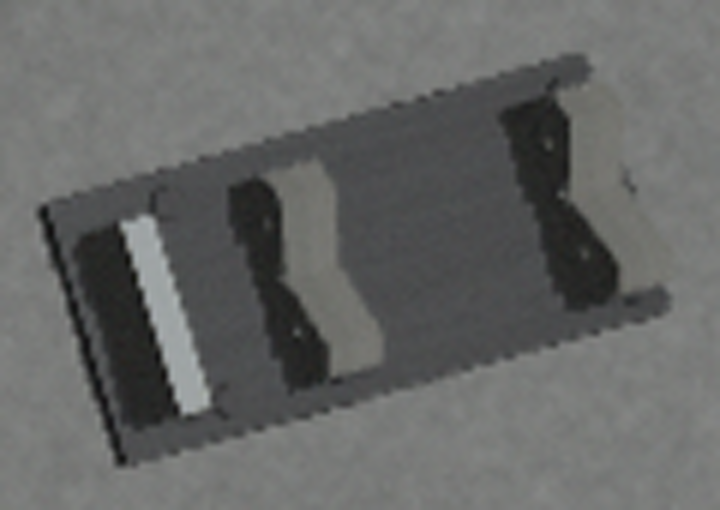

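The crops confirm this:
- **Long-shaft cup:** its rim centre is at crop (390,114), and the bare aluminium shaft leans towards (360,66) by perspective.
- **Empty cup:** crop (157,485).
- **Short-shaft cup:** crop (527,440).
- **Cradle:** the white stop top is at the left, with the two V-blocks to its right.

Next I'll fit the poses.

```bash
cat > h.py <<'E'
import numpy as np,cv2
from bench import ctrl
from scipy.optimize import least_squares
from scipy.spatial.transform import Rotation as R
def cal(n):
    c=ctrl.calibration(n);return np.array(c["camera_matrix"]),np.array(c["world_from_camera"])
def proj(C,P):
    K,T=C;p=(np.atleast_2d(P)-T[:3,3])@T[:3,:3];p=p*[1,-1,-1];q=p@K.T;return q[:,:2]/q[:,2:]
def ray(C,uv,z):
    K,T=C;d=np.linalg.inv(K)@[uv[0],uv[1],1];d=T[:3,:3]@(d*[1,-1,-1]);o=T[:3,3];return o+d*(z-o[2])/d[2]
def rot(o): return R.from_quat(np.roll(o["eef_rot"],-1))
def say(tp,z,y=None,jit=None):
    """rows units from the current pose to target pos tp with tool z,y directions"""
    o=ctrl.get_obs();A=rot(o);z=np.array(z)/np.linalg.norm(z);y=np.array(y,float);y-=z*(y@z);y/=np.linalg.norm(y)
    B=R.from_matrix(np.c_[np.cross(y,z),y,z])
    print("xyz",np.round(A.inv().apply(np.array(tp)-o["eef_pos"])*100,2),"dr",np.round(np.degrees((A.inv()*B).as_rotvec())/6,3))
E
python3 - <<'E'
from h import *
C=cal("top")
f=lambda p,s,o:((np.array(p)+.5)/s-.5)+o
for n,p in dict(cup=(390.5,114),empty=(157,484.5),short=(527,440),purple=(108,196)).items(): print(n,ray(C,f(p,4,[95,165]),.06).round(4))
print("shafttop",ray(C,f((359,67),4,[95,165]),.154).round(4))
M=np.array([[40,105,12],[-40,105,12],[-28,99,74],[28,99,74],[28,89,74],[-28,89,74],
[30,51,63],[30,35,63],[-30,35,63],[-30,51,63],[30,-35,63],[30,-51,63],[-30,-51,63],[-30,-35,63],[40,-65,12],[-40,-65,12],[0,35,42],[0,-51,42]])/1e3
P=[(42,205),(121,465),(181,415),(121,222),(154,214),(212,405),(262,172),(320,160),(383,360),(330,376),(550,95),(612,83),(682,285),(622,294),(588,55),(668,297),(338,265),(622,187)]
P=np.array([f(p,6,[360,225]) for p in P])
def r(v):
    c,s=np.cos(v[2]),np.sin(v[2]);W=M@np.array([[c,-s,0],[s,c,0],[0,0,1]]).T+[v[0],v[1],0];return proj(C,W)-P
s=least_squares(lambda v:r(v).ravel(),[.48,-.24,.28],loss="soft_l1");print(s.x,r(s.x).round(1).tolist())
E
```

```text
cup [0.6047 0.1768 0.06  ]
empty [0.4449 0.2703 0.06  ]
short [0.4649 0.1148 0.06  ]
purple [0.5677 0.2973 0.06  ]
shafttop [0.6044 0.1768 0.154 ]
[ 0.48835219 -0.24326847  0.27519439] [[-0.1, -0.4], [0.1, 0.1], [-0.8, 0.4], [-0.8, -0.2], [-0.6, -0.4], [-0.2, 0.4], [1.0, 0.0], [0.4, -0.5], [0.9, 0.6], [0.6, 0.5], [1.3, -0.5], [-0.1, -0.9], [-0.3, -0.4], [0.6, 0.6], [-0.7, -0.3], [0.4, 2.6], [-0.6, -0.1], [-0.6, -0.2]]
```

The poses fit well. The long-shaft cup is at (0.605, 0.177), the empty cup at (0.445, 0.270), and the fixture at (0.488, -0.243) with yaw 0.275 rad. I'll grip the body from the side with the tool pitched 30–35° below horizontal, so that pitching the tool 90° about its y axis lays the shaft down.

```bash
python3 - <<'E'
from h import *
a=np.radians(-5);d=np.array([np.cos(a),np.sin(a),0]);y=np.cross([0,0,1],d)
say([.44,.19,.27],[0,0,-1],y)
say([.44,.19,.27],d*np.sin(.52)+[0,0,-np.cos(.52)],y)
E
```

```text
xyz [-35.45 -25.2   -5.5 ] dr [-0.015 -0.005 -2.326]
xyz [-35.45 -25.2   -5.5 ] dr [-0.619 -4.946 -2.269]
```

Call:
{"method": "send_rows", "body": {"dr": [[-0.08,-0.6,-0.3],[-0.16,-1.2,-0.6],[-0.24,-1.8,-0.9],[-0.3,-2.5,-1.2],[-0.4,-3.1,-1.4],[-0.5,-3.7,-1.7],[-0.6,-4.4,-2],[-0.62,-4.95,-2.27]], "xyz": [[-4.4,-3.1,-1],[-8.8,-6.2,-2],[-13.2,-9.4,-3],[-17.6,-12.5,-4],[-22,-15.7,-5],[-26.5,-18.9,-5.5],[-31,-22,-5.5],[-35.4,-25.2,-5.5]], "jaw": [100,100,100,100,100,100,100,100]}}

```text
time_s: 1.1
eef_pos: [0.4401, 0.1892, 0.2705]
eef_rot: [0.259, 0.041, 0.965, -0.011]
wrist_force: [0.8, -0.4, -0.2]
opening: 0.999
grasp_force: 0.0
```

```bash
python3 - <<'E'
from h import *
o=ctrl.get_obs();print({k:np.round(o[k],3).tolist() for k in("time_s","q","eef_pos","wrist_force")});print(rot(o).as_matrix().round(3))
a=np.radians(-5);d=np.array([np.cos(a),np.sin(a),0]);y=np.cross([0,0,1],d)
for t in (45,58):
  t=np.radians(t);z=d*np.sin(t)+[0,0,-np.cos(t)]
  say(np.array([.605,.177,.085])-.10*z,z,y)
E
```

```text
{'time_s': 1.1, 'q': [0.286, -0.421, 2.125, -0.224, 0.956, -1.114], 'eef_pos': [0.44, 0.189, 0.271], 'wrist_force': [0.827, -0.418, -0.165]}
[[-0.863  0.085  0.498]
 [ 0.074  0.996 -0.042]
 [-0.5    0.001 -0.866]]
xyz [-2.46  0.2  14.67] dr [ 0.015 -2.501  0.009]
xyz [-0.35  0.2  15.5 ] dr [ 0.016 -4.668  0.007]
```

Call:
{"method": "send_rows", "body": {"dr": [[0,-0.7,0],[0,-1.4,0],[0,-2.1,0],[0,-2.8,0],[0,-3.5,0],[0,-4.2,0],[0,-4.67,0],[0,-4.67,0]], "xyz": [[0,0.2,2],[0,0.2,4],[-0.1,0.2,6],[-0.2,0.2,8.5],[-0.3,0.2,11],[-0.35,0.2,13.5],[-0.35,0.2,15.5],[-0.35,0.2,15.5]], "jaw": [100,100,100,100,100,100,100,100]}}

```text
time_s: 2.1
eef_pos: [0.5079, 0.1617, 0.1895]
eef_rot: [0.448, 0.032, 0.894, -0.005]
wrist_force: [0.2, -0.8, -0.5]
opening: 0.999
grasp_force: 0.0
```

```bash
python3 - <<'E'
from h import *
o=ctrl.get_obs();print({k:np.round(o[k],3).tolist() for k in("time_s","q","eef_pos","wrist_force")});print(rot(o).as_matrix().round(3))
C=cal("wrist");cv2.imwrite("pics/w1.png",cv2.cvtColor(ctrl.camera("wrist"),cv2.COLOR_RGB2BGR))
for z in(.06,.083,.12,.154):print(z,proj(C,[.605,.177,z]).round(1))
a=np.radians(-5);d=np.array([np.cos(a),np.sin(a),0]);y=np.cross([0,0,1],d)
t=np.radians(58);z=d*np.sin(t)+[0,0,-np.cos(t)]
say(np.array([.605,.177,.085]),z,y)
E
```

```text
{'time_s': 2.1, 'q': [0.22, -0.273, 2.403, -1.137, 0.236, -0.257], 'eef_pos': [0.508, 0.162, 0.19], 'wrist_force': [0.236, -0.769, -0.497]}
[[-0.597  0.062  0.8  ]
 [ 0.053  0.998 -0.038]
 [-0.801  0.02  -0.599]]
0.06 [[300.  142.6]]
0.083 [[301.  163.2]]
0.12 [[302.7 198.7]]
0.154 [[304.5 234.2]]
xyz [ 2.7   1.87 13.98] dr [ 0.307 -0.798 -0.018]
```

View pics/w1.png

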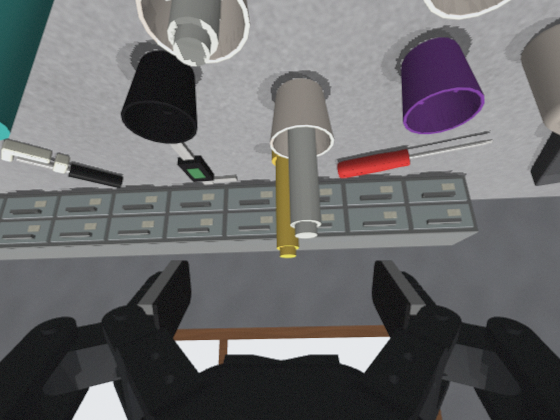

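The wrist view shows the shaft's top at (306,230), against a prediction of (304,234), so the shaft position is right. But q4 has hit its lower limit. I'll fit a kinematic model from the logged poses to choose an approach yaw on the other side.

```bash
cat > kin.py <<'E'
from h import *
Q=np.array([[1.03368588,.181496398,1.60790414,0,1.35381703,-.206318816],[.286,-.421,2.125,-.224,.956,-1.114],[.22,-.273,2.403,-1.137,.236,-.257]])
P=np.array([[.18646,.54337,.21476],[.440,.189,.2705],[.508,.162,.190]])
E=[R.from_quat(x) for x in ([.164647,.986352,-.00075,-.00031],[.041,.965,-.011,.259],[.032,.894,-.005,.448])]
def fk(q,k):
    z=lambda a:R.from_euler("z",a);y=lambda a:R.from_euler("y",a)
    r0,h,a,e,b,L,lat=k[:7]
    B=z(q[0]);S=B*y(q[1]);F=B*y(q[1]+q[2]);W=F*z(k[8]*q[3])*y(q[4])
    p=B.apply([r0,lat,h])+S.apply([0,0,a])+F.apply([e,0,b])+W.apply([0,0,L])
    return p,W*z(k[9]*q[5]+k[7])
def fit(s4,s6,c):
    f=lambda k:np.concatenate([np.r_[(fk(q,np.r_[k,s4,s6])[0]-p),.3*(fk(q,np.r_[k,s4,s6])[1].inv()*e).as_rotvec()] for q,p,e in zip(Q,P,E)]+[.002*(k[:7]-[0,.35,.4,0,.4,.25,0.1])])
    return least_squares(f,[0,.35,.4,0,.4,.25,.1,c])
if __name__=="__main__":
    best=min((fit(a,b,c) for a in(1,-1) for b in(1,-1) for c in(0,1.5,3,-1.5)),key=lambda s:s.cost)
    for a in(1,-1):
      for b in(1,-1):
        s=min((fit(a,b,c) for c in(0,1.5,3,-1.5)),key=lambda s:s.cost);print(a,b,s.cost,s.x.round(4),np.abs(s.fun[:18]).max())
E
python3 kin.py
```

```text
1 1 2.1509650539588686e-07 [0.0022 0.3128 0.4374 0.0852 0.5123 0.3338 0.1179 1.5702] 0.00029989781778685823
1 -1 0.09375828536519248 [0.0022 0.3128 0.4374 0.0852 0.5123 0.3338 0.1179 0.5187] 0.3531275400866683
-1 1 0.15108812640088634 [ 0.5199 -0.0814  0.0097 -0.211  -0.0094 -0.1175  0.0895  0.7378] 0.41906123825449915
-1 -1 0.16442718122835995 [ 0.5199 -0.0814  0.0097 -0.211  -0.0094 -0.1175  0.0895 -0.3124] 0.4411824573751453
```

The model fits to 0.3 mm. Now I'll scan which yaw and pitch can reach the whole sequence.

```bash
cat >> kin.py <<'E'
K=np.r_[0.0022,.3128,.4374,.0852,.5123,.3338,.1179,1.5702,1,1]
LO=np.array([-2.99,-.89,.3,-1.14,0,-3.12])+.03;HI=np.array([2.99,2.07,2.58,4.28,2.63,3.12])-.03
def ori(az,t):  # t: angle of tool from straight down, + = pointing along az
    d=np.array([np.cos(az),np.sin(az),0]);z=d*np.sin(t)-[0,0,np.cos(t)];y=np.cross([0,0,1],d);return R.from_matrix(np.c_[np.cross(y,z),y,z])
def ik(p,B,q0=None,n=10):
    rng=np.random.default_rng(0);best=None
    g=[q0] if q0 is not None else [np.array([.3,-.2,2.2,i,j,m]) for i in(-.8,0,1.5,2.6,3.6) for j in(.3,1) for m in(-2,0,2)]
    out=[]
    for q in g:
        def f(q):
            x,r=fk(q,K);return np.r_[x-p,.3*(r.inv()*B).as_rotvec()]
        s=least_squares(f,np.clip(q,LO+1e-3,HI-1e-3),bounds=(LO,HI))
        if s.cost<1e-7 and not any(np.abs(s.x-o).max()<.05 for o in out): out.append(s.x)
    return out
E
cat > scan.py <<'E'
from kin import *
rd=np.radians
for t in (50,55,60):
  for az in (-40,-20,-5,10,20,30,40,55,70):
    B=ori(rd(az),rd(t))
    g=ik(np.array([.605,.177,.087]),B); p=ik(np.array([.605,.177,.087])-.1*B.as_matrix()[:,2],B)
    print(t,az,"G",[x.round(2).tolist() for x in g],"P",len(p))
  F=ik(np.array([.4884,-.2433,.062]),ori(rd(-74.2),rd(t-90)));print("FINAL",t,[x.round(2).tolist() for x in F])
E
python3 scan.py
```

```text
50 -40 G [] P 1
50 -20 G [] P 0
50 -5 G [] P 0
50 10 G [[0.04, 0.19, 2.23, 2.53, 0.18, 2.09]] P 1
50 20 G [[-0.08, 0.18, 2.24, 1.87, 0.34, 2.54]] P 1
50 30 G [[-0.18, 0.21, 2.21, 1.59, 0.52, 2.62]] P 1
50 40 G [[-0.26, 0.25, 2.15, 1.4, 0.69, 2.62]] P 1
50 55 G [[-0.33, 0.33, 2.03, 1.18, 0.92, 2.58]] P 1
50 70 G [[-0.35, 0.43, 1.87, 1.02, 1.12, 2.53]] P 1
FINAL 50 [[-0.86, 0.72, 1.35, 0.28, 1.71, -1.19]]
55 -40 G [] P 0
55 -20 G [] P 0
55 -5 G [[0.23, 0.27, 2.2, 3.93, 0.37, 1.01]] P 0
55 10 G [[0.03, 0.23, 2.27, 2.78, 0.33, 1.83]] P 1
55 20 G [[-0.1, 0.22, 2.28, 2.18, 0.45, 2.22]] P 1
55 30 G [[-0.21, 0.24, 2.25, 1.81, 0.6, 2.38]] P 1
55 40 G [[-0.3, 0.29, 2.18, 1.56, 0.76, 2.43]] P 1
55 55 G [[-0.37, 0.37, 2.05, 1.29, 0.98, 2.45]] P 1
55 70 G [[-0.38, 0.48, 1.88, 1.09, 1.17, 2.44]] P 1
FINAL 55 [[-0.84, 0.66, 1.41, 0.25, 1.63, -1.18]]
60 -40 G [] P 0
60 -20 G [] P 0
60 -5 G [[0.25, 0.33, 2.22, 3.76, 0.51, 1.19]] P 1
60 10 G [[0.03, 0.28, 2.3, 2.87, 0.5, 1.74]] P 1
60 20 G [[-0.12, 0.28, 2.31, 2.35, 0.59, 2.02]] P 1
60 30 G [[-0.25, 0.3, 2.27, 1.97, 0.71, 2.19]] P 1
60 40 G [[-0.34, 0.34, 2.21, 1.68, 0.85, 2.27]] P 1
60 55 G [[-0.4, 0.42, 2.06, 1.38, 1.04, 2.34]] P 1
60 70 G [[-0.42, 0.52, 1.88, 1.16, 1.23, 2.36]] P 1
FINAL 60 [[-0.82, 0.61, 1.47, 0.23, 1.54, -1.16]]
```

```bash
cat > path.py <<'E'
from kin import *
rd=np.radians
def run(q,wps,n=8):
    # wps (pos,az,t); first is current
    for (p0,a0,t0),(p1,a1,t1) in zip(wps[:-1],wps[1:]):
        mx=0
        for s in np.linspace(0,1,n+1)[1:]:
            p=(1-s)*np.array(p0)+s*np.array(p1);r=ik(p,ori(rd((1-s)*a0+s*a1),rd((1-s)*t0+s*t1)),q)
            if not r: print("fail at",s,q.round(2));return q
            mx=max(mx,np.abs(r[0]-q).max());q=r[0]
        print(p1,a1,t1,"q",q.round(2),"maxstep",round(mx,2))
    return q
if __name__=="__main__":
    q=np.array([.22,-.273,2.403,-1.1,.236,-.257])
    G=np.array([.605,.177,.087]);A,T=45,57
    z=ori(rd(A),rd(T)).as_matrix()[:,2]
    q=run(np.array([.286,-.421,2.125,-.224,.956,-1.114]),[((.44,.189,.271),-5,30),((.46,.13,.29),45,30),(G-.1*z,A,T),(G,A,T),(G+[0,0,.1],A,T)])
    L=G+[0,0,.1]
    run(q,[(L,A,T),((.60,.12,.28),45,30),((.60,0.0,.30),0,0),((.50,-.22,.25),-74.2,T-90),((.4884,-.2433,.062),-74.2,T-90)])
E
python3 path.py; python3 - <<'E'
from h import *
o=ctrl.get_obs();print(o["q"].round(3))
from kin import ori
B=ori(np.radians(-5),np.radians(30)).as_matrix();say([.44,.189,.271],B[:,2],B[:,1])
B=ori(np.radians(45),np.radians(30)).as_matrix();say([.46,.13,.29],B[:,2],B[:,1])
E
```

```text
(0.46, 0.13, 0.29) 45 30 q [-0.32 -0.43  2.09  0.49  1.26 -2.77] maxstep 0.24
fail at 0.5 [-0.43 -0.34  2.22  0.74  1.11 -3.08]
fail at 0.125 [-0.43 -0.34  2.22  0.74  1.11 -3.08]
[ 0.221 -0.273  2.402 -1.137  0.236 -0.256]
xyz [ -2.29   2.42 -10.4 ] dr [0.304 3.868 0.057]
xyz [-5.32 -3.31 -9.71] dr [-5.276  3.715 -6.208]
```

A half-turned roll keeps q6 in range, so I'll re-simulate with that.

```bash
cat >> kin.py <<'E'
_o=ori
def ori(az,t): return _o(az,t)*R.from_euler("z",np.pi)
def to(p,az,t):
    B=ori(np.radians(az),np.radians(t)).as_matrix();say(p,B[:,2],B[:,1])
E
cat > p2.py <<'E'
from path import *
G=np.array([.605,.177,.087]);T=57
q0=np.array([.29,-.4,2.1,-.1,1.4,-1.1])
for A in(35,45,55):
    print("A",A);z=ori(rd(A),rd(T)).as_matrix()[:,2]
    q=run(q0,[((.44,.17,.29),175,0),((.44,.17,.29),175,0),((.48,.13,.29),A,20),(G-.1*z,A,T),(G,A,T),(G+[0,0,.1],A,T)])
    L=G+[0,0,.1]
    run(q,[(L,A,T),((.60,.12,.26),A,25),((.60,0.0,.28),0,0),((.50,-.22,.25),-74.2,T-90),((.4884,-.2433,.062),-74.2,T-90)])
E
python3 p2.py; python3 -c "
from kin import *
to([.44,.17,.29],175,0)"
```

```text
A 35
(0.44, 0.17, 0.29) 175 0 q [ 0.12 -0.11  1.76  0.    1.5  -1.37] maxstep 0.34
(0.48, 0.13, 0.29) 35 20 q [-0.14 -0.31  1.96  0.25  1.24  0.77] maxstep 0.31
[0.53630013 0.12889583 0.1414639 ] 35 57 q [-0.49 -0.03  2.4   1.43  0.86 -0.6 ] maxstep 0.25
[0.605 0.177 0.087] 35 57 q [-0.28  0.28  2.23  1.73  0.72 -0.8 ] maxstep 0.04
[0.605 0.177 0.187] 35 57 q [-0.28  0.01  2.23  1.41  0.72 -0.38] maxstep 0.05
(0.6, 0.12, 0.26) 35 25 q [-0.16 -0.03  1.81  0.34  1.07  0.68] maxstep 0.2
(0.6, 0.0, 0.28) 0 0 q [-0.2   0.19  1.47  0.    1.49  1.37] maxstep 0.12
(0.5, -0.22, 0.25) -74.2 -33 q [-0.8   0.42  1.35  0.28  1.88  2.09] maxstep 0.11
(0.4884, -0.2433, 0.062) -74.2 -33 q [-0.83  0.64  1.43  0.24  1.59  1.97] maxstep 0.04
A 45
(0.44, 0.17, 0.29) 175 0 q [ 0.12 -0.11  1.76  0.    1.5  -1.37] maxstep 0.34
(0.48, 0.13, 0.29) 45 20 q [-0.17 -0.28  1.94  0.3   1.29  0.56] maxstep 0.26
[0.54569704 0.11769704 0.1414639 ] 45 57 q [-0.56  0.08  2.28  1.27  1.03 -0.65] maxstep 0.19
[0.605 0.177 0.087] 45 57 q [-0.34  0.33  2.15  1.51  0.86 -0.76] maxstep 0.03
[0.605 0.177 0.187] 45 57 q [-0.3
[... 450 characters left out ...]
(0.48, 0.13, 0.29) 55 20 q [-0.2  -0.24  1.91  0.33  1.34  0.36] maxstep 0.24
[0.55689583 0.10830013 0.1414639 ] 55 57 q [-0.58  0.2   2.14  1.15  1.16 -0.67] maxstep 0.15
[0.605 0.177 0.087] 55 57 q [-0.38  0.39  2.06  1.33  1.   -0.74] maxstep 0.03
[0.605 0.177 0.187] 55 57 q [-0.38  0.16  2.05  1.2   1.07 -0.48] maxstep 0.03
(0.6, 0.12, 0.26) 55 25 q [-0.22  0.04  1.73  0.43  1.22  0.27] maxstep 0.11
(0.6, 0.0, 0.28) 0 0 q [-0.2   0.19  1.47 -0.    1.49  1.37] maxstep 0.16
(0.5, -0.22, 0.25) -74.2 -33 q [-0.8   0.42  1.35  0.28  1.88  2.09] maxstep 0.11
(0.4884, -0.2433, 0.062) -74.2 -33 q [-0.83  0.64  1.43  0.24  1.59  1.97] maxstep 0.04
xyz [ -3.91   0.56 -11.47] dr [0.287 8.868 0.137]
```

Call:
{"method": "send_rows", "body": {"dr": [[0.04,1.2,0],[0.08,2.5,0],[0.12,3.8,0.05],[0.2,5.1,0.1],[0.24,6.4,0.1],[0.29,7.7,0.14],[0.29,8.87,0.14],[0.29,8.87,0.14]], "xyz": [[-0.5,0.1,-2],[-1,0.2,-4],[-1.5,0.3,-6],[-2.2,0.4,-8],[-3,0.5,-10],[-3.9,0.56,-11.5],[-3.9,0.56,-11.5],[-3.9,0.56,-11.5]], "jaw": [100,100,100,100,100,100,100,100]}}

```text
time_s: 3.15
eef_pos: [0.4407, 0.1707, 0.2898]
eef_rot: [-0.001, 0.043, 0.999, -0.0]
wrist_force: [-0.7, 0.3, -1.0]
opening: 0.998
grasp_force: 0.0
```

```bash
python3 - <<'E'
from kin import *
print(ctrl.get_obs()["q"].round(2))
to([.46,.15,.29],110,0)
to([.48,.13,.29],45,0)
E
```

```text
[ 0.12 -0.11  1.76 -0.    1.5  -1.37]
xyz [-2.1  -1.89 -0.02] dr [-1.2000e-02 -9.0000e-03  1.0841e+01]
xyz [-4.26 -3.71 -0.03] dr [-1.8000e-02 -2.0000e-03  2.1675e+01]
```

Call:
{"method": "send_rows", "body": {"dr": [[0,0,1.7],[0,0,3.4],[0,0,5.1],[0,0,6.8],[0,0,8.5],[0,0,10.2],[0,0,11.9],[0,0,13.6]], "xyz": [[-0.4,-0.3,0],[-0.8,-0.6,0],[-1.2,-0.9,0],[-1.6,-1.3,0],[-2,-1.6,0],[-2.4,-2,0],[-2.8,-2.3,0],[-3,-2.5,0]], "jaw": [100,100,100,100,100,100,100,100]}}

```text
time_s: 4.15
eef_pos: [0.4665, 0.1436, 0.29]
eef_rot: [0.001, 0.687, 0.727, 0.0]
wrist_force: [0.1, 0.3, 0.6]
opening: 0.998
grasp_force: 0.0
```

```bash
python3 - <<'E'
from kin import *
print(ctrl.get_obs()["q"].round(2))
G=np.array([.605,.177,.087]);z=ori(np.radians(45),np.radians(57)).as_matrix()[:,2]
to([.48,.13,.28],45,0)
to([.50,.125,.24],45,20)
to(G-.1*z,45,57)
E
```

```text
[ 0.06 -0.08  1.72 -0.    1.49 -0.  ]
xyz [-1.43  1.27  1.  ] dr [ 0.014 -0.     8.032]
xyz [-2.04  3.24  5.  ] dr [-1.388  3.133  7.951]
xyz [-3.02  7.74 14.86] dr [-3.974  8.914  7.35 ]
```

Call:
{"method": "send_rows", "body": {"dr": [[0,0,1.6],[0,0,3.2],[0,0,4.8],[0,0,6.4],[0,0,8],[-0.45,1.0,8],[-0.9,2.1,8],[-1.39,3.13,7.95]], "xyz": [[-0.3,0.3,0.2],[-0.6,0.5,0.4],[-0.9,0.8,0.6],[-1.2,1,0.8],[-1.4,1.3,1],[-1.6,1.9,2],[-1.8,2.6,3.5],[-2.04,3.24,5]], "jaw": [100,100,100,100,100,100,100,100]}}

```text
time_s: 5.15
eef_pos: [0.5004, 0.1255, 0.24]
eef_rot: [-0.067, 0.908, 0.379, 0.162]
wrist_force: [-0.3, -0.7, -0.2]
opening: 1.001
grasp_force: 0.0
```

```bash
python3 - <<'E'
from kin import *
print(ctrl.get_obs()["q"].round(2))
G=np.array([.605,.177,.087]);z=ori(np.radians(45),np.radians(57)).as_matrix()[:,2]
to(G-.1*z,45,57)
E
```

```text
[-0.18 -0.19  1.97  0.31  1.17  0.51]
xyz [-0.94  3.75 10.16] dr [-0.022  6.133  0.053]
```

Call:
{"method": "send_rows", "body": {"dr": [[0,0.8,0],[0,1.6,0],[0,2.5,0],[0,3.4,0],[0,4.3,0],[0,5.2,0],[0,6.13,0.05],[0,6.13,0.05]], "xyz": [[-0.1,0.5,1.3],[-0.2,1,2.6],[-0.4,1.5,4],[-0.5,2,5.5],[-0.6,2.6,7],[-0.8,3.2,8.6],[-0.94,3.75,10.16],[-0.94,3.75,10.16]], "jaw": [100,100,100,100,100,100,100,100]}}

```text
time_s: 6.15
eef_pos: [0.5433, 0.1178, 0.1387]
eef_rot: [-0.186, 0.815, 0.335, 0.436]
wrist_force: [0.3, 0.3, 0.1]
opening: 1.005
grasp_force: 0.0
```

```bash
python3 - <<'E'
from kin import *
o=ctrl.get_obs();print(o["q"].round(2),rot(o).as_matrix().round(3).tolist())
C=cal("wrist");cv2.imwrite("pics/w2.png",cv2.cvtColor(ctrl.camera("wrist"),cv2.COLOR_RGB2BGR))
for z in(.06,.154):print(z,proj(C,[.605,.177,z]).round(1))
to([.605,.177,.087],45,57)
E
```

```text
[-0.57  0.08  2.28  1.26  1.03 -0.63] [[0.396, 0.707, 0.586], [0.383, -0.707, 0.594], [0.834, -0.011, -0.551]]
0.06 [[284.  218.3]]
0.154 [[283.5 135.2]]
xyz [ 0.24  0.14 10.03] dr [-0.047  0.073 -0.062]
```

View pics/w2.png

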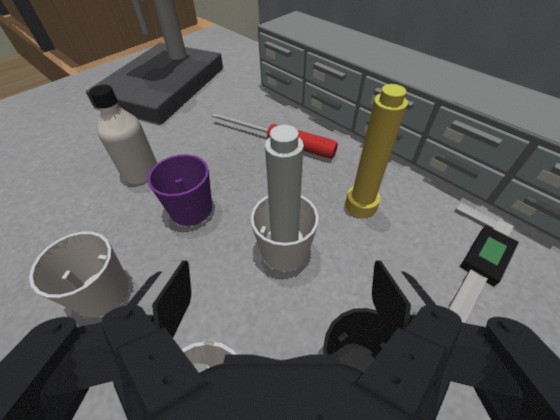

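The shaft's top is at (286,134) and the rim centre at (285,218), as predicted. I'll advance, close and check the grip.

Call:
{"method": "send_rows", "body": {"dr": [[0,0,0],[0,0,0],[0,0,0],[0,0.05,-0.05],[-0.05,0.07,-0.06],[-0.05,0.07,-0.06],[-0.05,0.07,-0.06],[-0.05,0.07,-0.06]], "xyz": [[0.4,0.1,1.5],[0.6,0.14,3.5],[0.66,0.14,5.5],[0.66,0.14,7.5],[0.66,0.14,9],[0.66,0.14,9.75],[0.66,0.14,9.75],[0.66,0.14,9.75]], "jaw": [100,100,100,100,100,100,100,60]}}

```text
time_s: 7.2
eef_pos: [0.6069, 0.176, 0.0944]
eef_rot: [-0.181, 0.811, 0.337, 0.443]
wrist_force: [0.4, -0.6, 0.4]
opening: 0.819
grasp_force: 0.0
```

Call:
{"method": "send_rows", "body": {"dr": [[0,0,0],[0,0,0],[0,0,0],[0,0,0],[0,0,0],[0,0,0],[0,0,0],[0,0,0]], "xyz": [[0,0,0],[0,0,0],[0,0,0],[0,0,0],[0,0,0],[0,0,0],[0,0,0],[0,0,0]], "jaw": [40,20,10,10,10,10,10,10]}}

```text
time_s: 8.2
eef_pos: [0.6068, 0.1761, 0.0935]
eef_rot: [-0.181, 0.811, 0.337, 0.443]
wrist_force: [-0.6, -0.2, 0.2]
opening: 0.097
grasp_force: 0.3
```

```bash
python3 - <<'E'
from kin import *
o=ctrl.get_obs();print({k:np.round(o[k],3).tolist() for k in("time_s","q","eef_pos","wrist_force")});A=rot(o);print(A.as_matrix().round(3).tolist(),A.inv().apply([0,0,10]).round(2))
E
```

```text
{'time_s': 8.2, 'q': [-0.347, 0.315, 2.151, 1.493, 0.867, -0.74], 'eef_pos': [0.607, 0.176, 0.093], 'wrist_force': [-0.552, -0.245, 0.194]}
[[0.381, 0.707, 0.596], [0.386, -0.707, 0.592], [0.84, 0.004, -0.542]] [ 8.4   0.04 -5.42]
```

The fingers closed to 10%, so they aren't holding the 28 mm body. I'll take a look.

```bash
python3 - <<'E'
from kin import *
w=ctrl.camera("wrist");s=ctrl.camera("scene")
a=cv2.resize(w,(400,300));b=cv2.resize(s[150:310,200:410],(400,300))
cv2.imwrite("pics/m1.png",cv2.cvtColor(np.hstack([a,b]),cv2.COLOR_RGB2BGR))
C=cal("wrist");print(proj(C,[[.605,.177,.06],[.605,.177,.154],ctrl.get_obs()["eef_pos"]]).round(1)*400/560)
E
```

```text
[[198.64285714 200.85714286]
 [198.         123.42857143]
 [200.92857143 180.        ]]
```

View pics/m1.png

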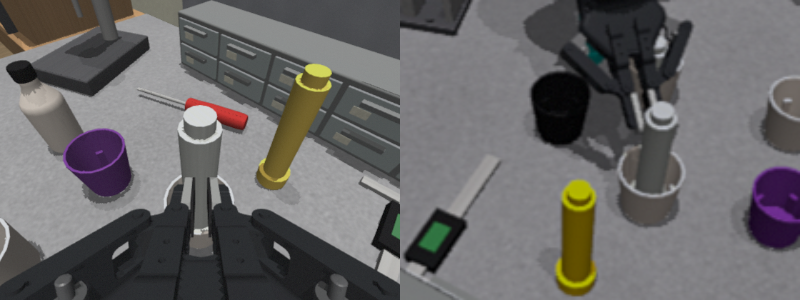

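```bash
python3 - <<'E'
from kin import *
o=ctrl.get_obs();A=rot(o).as_matrix();p=o["eef_pos"]
for n in("scene","wrist"):
    C=cal(n);print(n,proj(C,[p,p+.019*A[:,2],p-.05*A[:,2],[.605,.177,.06],[.605,.177,.154],[.605,.177,.0935]]).round(0).tolist())
s=ctrl.camera("scene");w=ctrl.camera("wrist")
b=np.hstack([cv2.resize(s[175:265,290:380],(400,400),interpolation=2),cv2.resize(w[150:290,210:350],(400,400),interpolation=2)])
cv2.imwrite("pics/m2.png",cv2.cvtColor(b,cv2.COLOR_RGB2BGR))
E
```

```text
scene [[331.0, 229.0], [334.0, 239.0], [325.0, 201.0], [330.0, 239.0], [336.0, 206.0], [332.0, 228.0]]
wrist [[281.0, 252.0], [281.0, 239.0], [281.0, 304.0], [278.0, 281.0], [277.0, 173.0], [278.0, 253.0]]
```

View pics/m2.png

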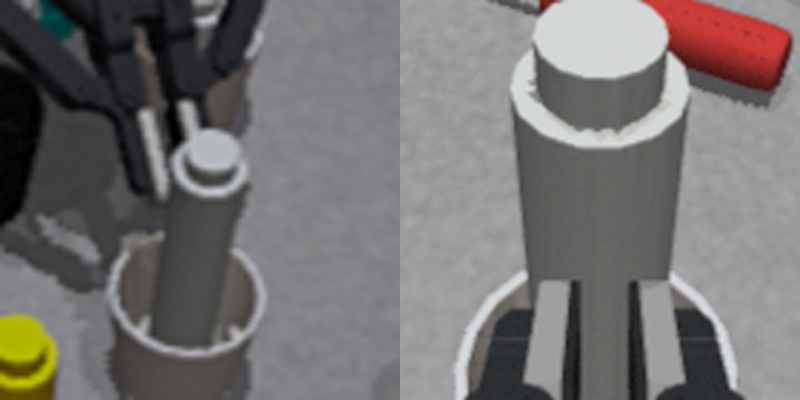

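```bash
python3 - <<'E'
from kin import *
o=ctrl.get_obs();A=rot(o).as_matrix();p=o["eef_pos"]
S=cal("scene");W=cal("wrist")
fw=lambda x,y:(210+(x-400)*.35,150+y*.35);fs=lambda x,y:(290+x*.225,175+y*.225)
def tri(a,b):
    r=least_squares(lambda X:np.r_[proj(S,X)[0]-a,proj(W,X)[0]-b],p);return r.x,r.cost
print("cam in tool",(A.T@(W[1][:3,3]-p)).round(3),"y+ px",proj(W,[p+.01*A[:,1]]).round(0))
for a in ((150,195),(163,195),(195,135)):
  for b in((535,285),(568,282),(640,282),(672,282)):
    X,c=tri(fs(*a),fw(*b));print(a,b,"tool frame mm",(A.T@(X-p)*1e3).round(0),round(c,1))
X,c=tri(fs(213,150),fw(600,38));print("shaft top",X.round(4),c)
X,c=tri(fs(187,290),fw(600,365));print("rimish",X.round(4),c)
E
```

```text
cam in tool [ 0.073 -0.    -0.159] y+ px [[299. 252.]]
(150, 195) (535, 285) tool frame mm [  9. -10. -18.] 79.6
(150, 195) (568, 282) tool frame mm [  9.  -5. -18.] 46.8
(150, 195) (640, 282) tool frame mm [ 10.   7. -18.] 4.7
(150, 195) (672, 282) tool frame mm [ 10.  12. -19.] 0.0
(163, 195) (535, 285) tool frame mm [  9. -11. -17.] 48.5
(163, 195) (568, 282) tool frame mm [  9.  -5. -17.] 23.7
(163, 195) (640, 282) tool frame mm [ 10.   6. -18.] 0.0
(163, 195) (672, 282) tool frame mm [ 10.  11. -18.] 3.6
(195, 135) (535, 285) tool frame mm [ 18. -10. -37.] 0.2
(195, 135) (568, 282) tool frame mm [ 19.  -6. -38.] 1.8
(195, 135) (640, 282) tool frame mm [ 20.   5. -39.] 29.4
(195, 135) (672, 282) tool frame mm [ 20.   9. -40.] 52.0
shaft top [0.6105 0.1811 0.1532] 1.1671672939807314
rimish [0.6073 0.1781 0.0603] 1.6430889425090636
```

```bash
python3 - <<'E'
from kin import *
W=cal("wrist");print(W[0].round(1).tolist())
o=ctrl.get_obs();A=rot(o).as_matrix();print("cam axes in tool",(A.T@W[1][:3,:3]).round(3).tolist())
for X in([.605,.177,.144],[.6085,.179,.144]):
    X=np.array(X);D=-(X-W[1][:3,3])@W[1][:3,2];print("depth",D,"expected width px",W[0][0,0]*.028/D)
    for b in(0,.01,.02,.037):
        W2=(W[0],W[1].copy());W2[1][:3,3]-=b*A[:,2];print(b,proj(W2,[X,X+[0,0,.01]]).round(0).tolist(),W[0][0,0]*.028/(D+b*-(A[:,2]@W[1][:3,2])))
E
```

```text
[[309.6, 0.0, 281.1], [0.0, 309.6, 207.8], [0.0, 0.0, 1.0]]
cam axes in tool [[-0.001, 0.959, 0.284], [1.0, 0.001, 0.0], [-0.0, 0.284, -0.959]]
depth 0.13407868648870824 expected width px 64.65661379433396
0 [[277.0, 190.0], [277.0, 173.0]] 64.65661379433396
0.01 [[278.0, 185.0], [277.0, 169.0]] 60.34153399300218
0.02 [[278.0, 181.0], [278.0, 165.0]] 56.56638333422609
0.037 [[278.0, 174.0], [278.0, 160.0]] 51.12849967472524
depth 0.1366156069459679 expected width px 63.45595531980948
0 [[280.0, 183.0], [280.0, 166.0]] 63.45595531980948
0.01 [[280.0, 179.0], [280.0, 163.0]] 59.294490230075965
0.02 [[280.0, 175.0], [280.0, 160.0]] 55.64525384082174
0.037 [[280.0, 170.0], [280.0, 156.0]] 50.374779132680274
```

The wrist and scene views agree. The arm pose is right and the shaft is centred at column 280, but the fingertips sit about 18 mm behind the reported TCP, so they closed short of the shaft. I'll reopen, advance about 37 mm and close again.

Call:
{"method": "send_rows", "body": {"dr": [[0,0,0],[0,0,0],[0,0,0],[0,0,0],[0,0,0],[0,0,0],[0,0,0],[0,0,0]], "xyz": [[0,0,-0.5],[0,0,-0.5],[0,0,-0.5],[0,0,-0.5],[0,0,0.8],[0,0,2],[0,0,3.1],[0,0,3.7]], "jaw": [100,100,100,100,100,100,100,100]}}

```text
time_s: 9.4
eef_pos: [0.6289, 0.1989, 0.0726]
eef_rot: [-0.182, 0.811, 0.337, 0.442]
wrist_force: [-1.2, 0.9, 0.9]
opening: 1.0
grasp_force: 0.0
```

Call:
{"method": "send_rows", "body": {"dr": [[0,0,0],[0,0,0],[0,0,0],[0,0,0],[0,0,0],[0,0,0],[0,0,0],[0,0,0]], "xyz": [[0,0,0],[0,0,0],[0,0,0],[0,0,0],[0,0,0],[0,0,0],[0,0,0],[0,0,0]], "jaw": [60,40,20,10,10,10,10,10]}}

```text
time_s: 10.4
eef_pos: [0.6289, 0.1981, 0.0737]
eef_rot: [-0.181, 0.811, 0.337, 0.443]
wrist_force: [-2.5, 0.0, 4.4]
opening: 0.311
grasp_force: 58.6
```

```bash
python3 - <<'E'
from kin import *
o=ctrl.get_obs();A=rot(o);print(o["q"].round(2),o["wrist_force"].round(1),o["eef_pos"].round(4),o["opening"],A.as_matrix().round(3).tolist(),A.inv().apply([0,0,1]).round(3))
w=ctrl.camera("wrist");s=ctrl.camera("scene")
b=np.hstack([cv2.resize(s[165:275,280:390],(400,400),interpolation=2),cv2.resize(w[100:290,185:375],(400,400),interpolation=2)])
cv2.imwrite("pics/m3.png",cv2.cvtColor(b,cv2.COLOR_RGB2BGR))
E
```

```text
[-0.28  0.4   2.09  1.57  0.82 -0.77] [-2.5  0.   4.4] [0.6289 0.1981 0.0737] 0.3110847455607615 [[0.381, 0.707, 0.596], [0.386, -0.707, 0.593], [0.84, 0.004, -0.542]] [ 0.84   0.004 -0.542]
```

View pics/m3.png

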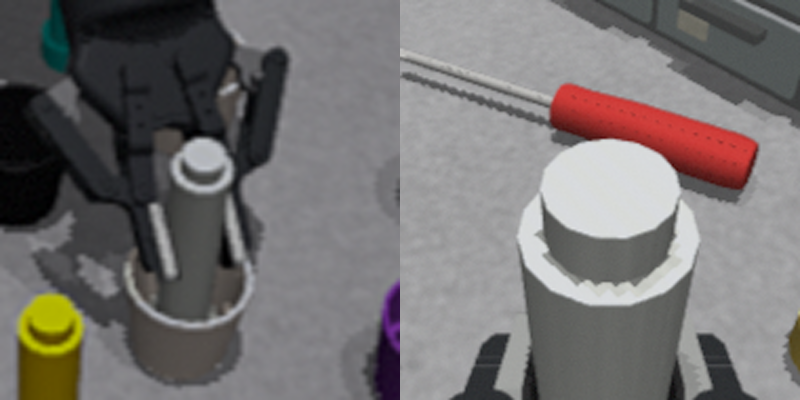

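The shaft is gripped: opening 0.31, 59 N, with a finger on each side of the body (scene crop 165,240 and 235,230). I'll lift it straight up out of the cup.

Call:
{"method": "send_rows", "body": {"dr": [[0,0,0],[0,0,0],[0,0,0],[0,0,0],[0,0,0],[0,0,0],[0,0,0],[0,0,0]], "xyz": [[0.42,0,-0.27],[1.26,0,-0.81],[2.35,0,-1.52],[3.7,0,-2.38],[5.04,0,-3.25],[6.72,0,-4.33],[8.4,0,-5.42],[9.24,0,-5.96]], "jaw": [10,10,10,10,10,10,10,10]}}

```text
time_s: 11.5
eef_pos: [0.6286, 0.1982, 0.1846]
eef_rot: [-0.181, 0.811, 0.337, 0.443]
wrist_force: [-0.4, 0.7, -3.8]
opening: 0.305
grasp_force: 58.9
```

```bash
python3 - <<'E'
from kin import *
S=cal("scene");W=cal("wrist");o=ctrl.get_obs();p=o["eef_pos"];A=rot(o).as_matrix()
print(o["wrist_force"].round(1),o["opening"],o["q"].round(2))
# shaft axis in tool frame, from pre-lift measurement (top seen in scene; wrist) - use the old pose
p0=np.array([.6289,.1981,.0737])
W0=(W[0],W[1].copy());W0[1][:3,3]+=p0-p
a=(335.8,207.6);b=(284.8,190.2)
X=least_squares(lambda X:np.r_[proj(S,X)[0]-a,proj(W0,X)[0]-b],p0).x;print("top",X.round(4),"in tool",(A.T@(X-p0)).round(4))
print("wrist only at z=.154",ray(W0,b,.154).round(4),"scene only",ray(S,a,.154).round(4))
# image check: cup still at place?
import path
q=o["q"]
Lw=p
from path import run
Fz=ori(np.radians(-74.2),np.radians(-33)).as_matrix()[:,2]
fy=np.array([-np.sin(.2752),np.cos(.2752),0])
F=np.array([.4884,-.2433,.062])+fy*(-.006)+.031*Fz;print("F",F.round(4))
run(q,[(p,45,57),((.60,.12,.27),45,25),((.58,0.0,.27),0,0),((.50,-.22,.25),-74.2,-33),(F+[0,0,.06],-74.2,-33),(F,-74.2,-33)])
to((.60,.14,.25),45,30)
E
```

```text
[-0.4  0.7 -3.8] 0.3045767980146949 [-0.28  0.13  2.1   1.33  0.85 -0.42]
top [0.6091 0.1775 0.153 ] in tool [ 0.0511  0.001  -0.067 ]
wrist only at z=.154 [0.6084 0.1768 0.154 ] scene only [0.6088 0.179  0.154 ]
F [ 0.4854 -0.2328  0.036 ]
(0.6, 0.12, 0.27) 45 25 q [-0.2  -0.01  1.76  0.39  1.16  0.47] maxstep 0.16
(0.58, 0.0, 0.27) 0 0 q [-0.2   0.15  1.53  0.    1.46  1.37] maxstep 0.14
(0.5, -0.22, 0.25) -74.2 -33 q [-0.8   0.42  1.35  0.28  1.88  2.09] maxstep 0.11
[ 0.48543331 -0.23282832  0.09600121] -74.2 -33 q [-0.83  0.58  1.45  0.25  1.63  1.99] maxstep 0.03
[ 0.48543331 -0.23282832  0.03600121] -74.2 -33 q [-0.83  0.66  1.46  0.25  1.54  1.97] maxstep 0.01
xyz [ 2.16  2.13 -8.7 ] dr [ 0.038 -4.527  0.036]
```

The measured force of -3.8 N matches the shaft's weight, so the cup stayed behind. Moving over to the cradle.

```bash
python3 - <<'E'
from kin import *
to((.60,.11,.275),45,25)
E
```

```text
xyz [  3.1    4.27 -11.83] dr [ 0.04  -5.361  0.034]
```

Call:
{"method": "send_rows", "body": {"dr": [[0,-0.3,0],[0,-0.9,0],[0,-1.6,0],[0,-2.4,0],[0,-3.2,0],[0,-4.0,0],[0,-4.8,0],[0,-5.36,0]], "xyz": [[0.2,0.2,-0.7],[0.5,0.7,-2],[0.9,1.3,-3.6],[1.4,1.9,-5.3],[1.8,2.6,-7.1],[2.3,3.2,-8.9],[2.8,3.8,-10.6],[3.1,4.27,-11.83]], "jaw": [10,10,10,10,10,10,10,10]}}

```text
time_s: 12.5
eef_pos: [0.5996, 0.1097, 0.2743]
eef_rot: [-0.081, 0.902, 0.374, 0.199]
wrist_force: [-0.2, 0.3, -4.7]
opening: 0.311
grasp_force: 58.9
```

```bash
python3 - <<'E'
from kin import *
print(ctrl.get_obs()["q"].round(2))
to((.59,.05,.275),22,12);to((.58,0,.275),0,0)
E
```

```text
[-0.22 -0.01  1.76  0.39  1.18  0.46]
xyz [-4.42  3.55 -2.11] dr [-1.181 -2.119  3.653]
xyz [-8.27  6.38 -3.88] dr [-1.594 -3.938  7.385]
```

Call:
{"method": "send_rows", "body": {"dr": [[-0.15,-0.25,0.45],[-0.4,-0.7,1.2],[-0.7,-1.3,2.2],[-1.0,-1.85,3.15],[-1.2,-2.35,4.1],[-1.35,-2.9,5.2],[-1.5,-3.4,6.3],[-1.59,-3.94,7.39]], "xyz": [[-0.5,0.4,-0.2],[-1.5,1.2,-0.7],[-2.6,2.1,-1.2],[-3.8,3,-1.8],[-5,3.9,-2.4],[-6.1,4.8,-2.9],[-7.2,5.6,-3.4],[-8.27,6.38,-3.88]], "jaw": [10,10,10,10,10,10,10,10]}}

```text
time_s: 13.5
eef_pos: [0.5797, 0.0004, 0.2737]
eef_rot: [-0.001, 1.0, -0.002, -0.001]
wrist_force: [1.0, 1.8, -4.4]
opening: 0.309
grasp_force: 59.1
```

```bash
python3 - <<'E'
from kin import *
print(ctrl.get_obs()["q"].round(2))
for p,a,t in(((.56,-.055,.27),-18,-8),((.54,-.11,.265),-37,-16),((.52,-.165,.255),-55,-24),((.50,-.22,.25),-74.2,-32.8)):to(p,a,t)
E
```

```text
[-0.21  0.15  1.52  0.    1.47  1.37]
xyz [-1.95  5.55  0.36] dr [ 0.186 -1.303  2.956]
xyz [-3.93 11.06  0.85] dr [ 0.838 -2.551  6.088]
xyz [-5.9  16.57  1.84] dr [ 1.896 -3.663  8.99 ]
xyz [-7.88 22.08  2.33] dr [ 3.512 -4.649 11.969]
```

Call:
{"method": "send_rows", "body": {"dr": [[0.05,-0.4,0.9],[0.12,-0.9,2],[0.19,-1.3,2.96],[0.45,-1.9,4.4],[0.84,-2.55,6.09],[1.2,-2.95,7.1],[1.55,-3.3,8.1],[1.9,-3.66,9]], "xyz": [[-0.6,1.7,0.1],[-1.3,3.7,0.2],[-1.95,5.55,0.36],[-2.9,8.2,0.6],[-3.93,11.06,0.85],[-4.6,13,1.2],[-5.3,14.8,1.5],[-5.9,16.57,1.84]], "jaw": [10,10,10,10,10,10,10,10]}}

```text
time_s: 14.5
eef_pos: [0.5213, -0.1659, 0.2548]
eef_rot: [-0.097, 0.868, -0.452, -0.184]
wrist_force: [-0.4, 0.3, -4.9]
opening: 0.308
grasp_force: 59.3
```

```bash
cat > fin.py <<'E'
from kin import *
fy=np.array([-np.sin(.2752),np.cos(.2752),0]);Fz=ori(np.radians(-74.2),np.radians(-32.8)).as_matrix()[:,2]
F=np.array([.4884,-.2433,.062])+fy*(-.010)+.034*Fz
E
python3 - <<'E'
from fin import *
o=ctrl.get_obs();print(o["q"].round(2),F)
to(F+[0,0,.14],-74.2,-32.8);to(F+[0,0,.05],-74.2,-32.8)
E
```

```text
[-0.61  0.36  1.37  0.15  1.81  1.92] [ 0.48610252 -0.2352015   0.03342074]
xyz [6.65 6.87 5.93] dr [ 1.496 -1.453  2.82 ]
xyz [10.31  6.89 14.16] dr [ 1.496 -1.453  2.82 ]
```

Call:
{"method": "send_rows", "body": {"dr": [[0.3,-0.3,0.55],[0.6,-0.6,1.1],[0.9,-0.9,1.7],[1.2,-1.2,2.3],[1.5,-1.45,2.82],[1.5,-1.45,2.82],[1.5,-1.45,2.82],[1.5,-1.45,2.82]], "xyz": [[1.2,1.3,1],[2.6,2.7,2.2],[4,4.1,3.5],[5.4,5.5,4.8],[6.65,6.87,5.93],[7.8,6.88,8.6],[9.2,6.89,11.6],[10.3,6.89,14.16]], "jaw": [10,10,10,10,10,10,10,10]}}

```text
time_s: 15.5
eef_pos: [0.4866, -0.2349, 0.0824]
eef_rot: [-0.17, 0.766, -0.578, -0.225]
wrist_force: [-0.2, -0.6, -5.1]
opening: 0.306
grasp_force: 59.6
```

```bash
python3 - <<'E'
from fin import *
o=ctrl.get_obs();p=o["eef_pos"];A=rot(o).as_matrix();print(o["q"].round(2),o["opening"],o["wrist_force"].round(1),((p-F)*1e3).round(1))
s=A@[.84,.004,-.542];print("shaft dir",s.round(3),"want",-fy.round(3))
foot=p+A@[0,.001,-.034]-.089*s; top=foot+.15*s
print("foot",foot.round(4),"top",top.round(4))
T=ctrl.camera("top");S=ctrl.camera("scene")
for n,im in(("top",T),("scene",S)):
    C=cal(n);print(n,"foot,top px",proj(C,[foot,top]).round(1).tolist())
    cv2.imwrite(f"pics/lay_{n}.png",cv2.cvtColor(im,cv2.COLOR_RGB2BGR))
b=np.hstack([cv2.resize(T[190:320,350:480],(400,400),interpolation=2),cv2.resize(S[80:190,140:250],(400,400),interpolation=2)])
cv2.imwrite("pics/m4.png",cv2.cvtColor(b,cv2.COLOR_RGB2BGR))
# cup and empty cup check in top: difference image against start
t0=cv2.imread("pics/top0.png");d=cv2.absdiff(t0,cv2.cvtColor(T,cv2.COLOR_RGB2BGR)).max(2)
for n,(x,y) in dict(cup=(193,193),empty=(135,287),short=(227,275)).items(): print(n,(d[y-22:y+22,x-22:x+22]>40).sum())
E
```

```text
[-0.83  0.6   1.45  0.25  1.61  1.98] 0.3057895978098927 [-0.2 -0.6 -5.1] [ 0.5  0.3 49. ]
shaft dir [ 0.271 -0.962  0.002] want [ 0.272 -0.962 -0.   ]
foot [ 0.4665 -0.1672  0.1108] top [ 0.5072 -0.3115  0.1112]
top foot,top px [[400.9, 273.5], [490.0, 248.9]]
scene foot,top px [[217.7, 118.7], [155.4, 108.9]]
cup 479
empty 0
short 0
```

View pics/m4.png

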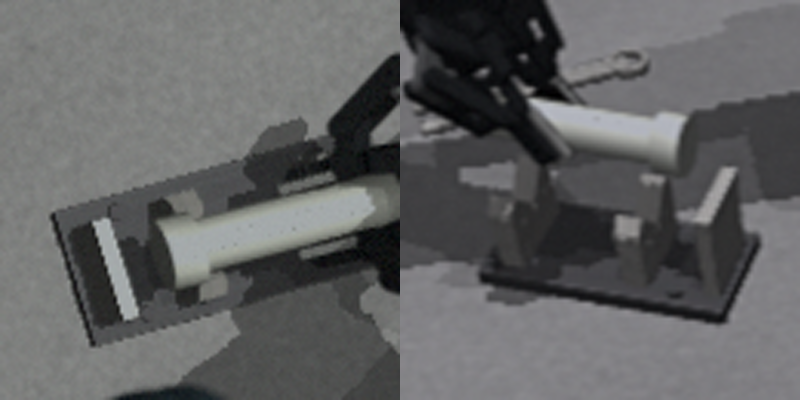

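The shaft is level over the cradle. Its foot is at top-view pixel (402,273), predicted (401,273.5), and at scene pixel (218,119), predicted (218,119). The collar is over its gap, so I'll lower gently.

Call:
{"method": "send_rows", "body": {"dr": [[0,0,0],[0,0,0],[0,0,0],[0,0,0],[0,0,0],[0,0,0],[0,0,0],[0,0,0]], "xyz": [[0.24,0,0.55],[0.57,0,1.28],[0.9,0,2.01],[1.22,0,2.74],[1.5,0,3.38],[1.69,0,3.79],[1.79,0,4.02],[1.79,0,4.02]], "jaw": [10,10,10,10,10,10,10,10]}}

```text
time_s: 16.6
eef_pos: [0.4851, -0.2286, 0.0405]
eef_rot: [-0.17, 0.767, -0.577, -0.224]
wrist_force: [-0.7, 0.0, -5.7]
opening: 0.31
grasp_force: 59.3
```

Call:
{"method": "send_rows", "body": {"dr": [[0,0,0],[0,0,0],[0,0,0],[0,0,0],[0,0,0],[0,0,0],[0,0,0],[0,0,0]], "xyz": [[0.02,0,0.05],[0.04,0,0.1],[0.07,0,0.15],[0.09,0,0.2],[0.11,0,0.25],[0.13,0,0.3],[0.13,0,0.3],[0.13,0,0.3]], "jaw": [10,10,10,10,10,10,10,10]}}

```text
time_s: 17.6
eef_pos: [0.485, -0.2281, 0.0374]
eef_rot: [-0.17, 0.767, -0.577, -0.224]
wrist_force: [-0.6, 0.1, -4.2]
opening: 0.313
grasp_force: 59.3
```

The descent drifted 7 mm along the axis because I used a stale down-vector. I'll correct that before making contact.

```bash
python3 - <<'E'
from fin import *
to(F+[0,0,.004],-74.2,-32.8)
A=rot(ctrl.get_obs());print("down 1cm",A.inv().apply([0,0,-1]).round(3))
E
```

```text
xyz [ 0.6   0.09 -0.39] dr [ 0.009 -0.022  0.038]
down 1cm [0.54  0.001 0.842]
```

Call:
{"method": "send_rows", "body": {"dr": [[0,0,0],[0,0,0],[0,0,0],[0,0,0],[0,0,0],[0,0,0],[0,0,0],[0,0,0]], "xyz": [[0.2,0.03,-0.13],[0.4,0.06,-0.26],[0.6,0.09,-0.39],[0.6,0.09,-0.39],[0.65,0.09,-0.31],[0.7,0.09,-0.22],[0.76,0.09,-0.14],[0.76,0.09,-0.14]], "jaw": [10,10,10,10,10,10,10,10]}}

```text
time_s: 18.6
eef_pos: [0.4863, -0.2351, 0.0346]
eef_rot: [-0.17, 0.767, -0.577, -0.224]
wrist_force: [0.8, 0.2, -3.1]
opening: 0.312
grasp_force: 59.5
```

Call:
{"method": "send_rows", "body": {"dr": [[0,0,0],[0,0,0],[0,0,0],[0,0,0],[0,0,0],[0,0,0],[0,0,0],[0,0,0]], "xyz": [[0.03,0,0.04],[0.05,0,0.08],[0.05,0,0.08],[0.05,0,0.08],[0.05,0,0.08],[0.05,0,0.08],[0.05,0,0.08],[0.05,0,0.08]], "jaw": [10,10,10,10,10,10,10,10]}}

```text
time_s: 19.6
eef_pos: [0.4864, -0.2351, 0.0339]
eef_rot: [-0.17, 0.767, -0.577, -0.224]
wrist_force: [3.3, 3.3, 5.8]
opening: 0.314
grasp_force: 60.4
```

Contact: the force went from -4.5 to +5.8 N. I'll release slowly and then retract along the fingers.

Call:
{"method": "send_rows", "body": {"dr": [[0,0,0],[0,0,0],[0,0,0],[0,0,0],[0,0,0],[0,0,0],[0,0,0],[0,0,0]], "xyz": [[0,0,0],[0,0,0],[0,0,0],[0,0,0],[0,0,0],[0,0,0],[0,0,0],[0,0,0]], "jaw": [32,34,36,40,45,52,60,60]}}

```text
time_s: 20.6
eef_pos: [0.4861, -0.2352, 0.0335]
eef_rot: [-0.17, 0.767, -0.577, -0.224]
wrist_force: [0.7, 0.2, 0.1]
opening: 0.599
grasp_force: 0.0
```

```bash
python3 - <<'E'
from fin import *
o=ctrl.get_obs();print(o["wrist_force"].round(1),o["opening"],o["eef_pos"],o["q"].round(2))
C=cal("scene");S=ctrl.camera("scene");T=ctrl.camera("top")
for n,im in(("scene",S),("top",T)):
    C=cal(n);c0=np.array([.4884,-.2433,.062]);f,t=c0+.079*fy,c0-.071*fy
    print(n,proj(C,[f,t]).round(1).tolist())
    cv2.imwrite(f"pics/rel_{n}.png",cv2.cvtColor(im,cv2.COLOR_RGB2BGR))
    # bright collar/shaft pixels vs lay-before picture
    g=cv2.cvtColor(im,cv2.COLOR_RGB2GRAY);u,v=proj(C,[f-.009*fy])[0].round().astype(int);print(g[v-10:v+11:2,u-12:u+13:2])
E
```

```text
[0.7 0.2 0.1] 0.5985221398535935 [ 0.4860747  -0.23521483  0.03348274] [-0.83  0.67  1.46  0.24  1.54  1.96]
scene [[220.1, 136.1], [160.2, 126.4]]
[[ 75  76  78  80  79  83  78  76  80  79  81  78 122]
 [168 153 140 115 144 182 175 166 128  75  78  86 158]
 [165 183 183 182 182 181 182 176  66  62  74 125 162]
 [181 182 181 181 180 181 183 150  52  59  91 155 161]
 [171 173 178 173 173 178 183 107  56  56 132 157 127]
 [131 139 147 148 152 158 169  78  56  76 157 159  56]
 [ 85  95 102 112 122 131 143  62  54 138 160 128  42]
 [129  89  56  75  88  98 109  59  91 164 161  56  46]
 [139  68  43  53  65  70  77  64  58  65  69  45  49]
 [141  52  45  44  44  45  52  59  65  65  62  48  48]
 [ 73  47  60  44  44  41  57  61  43  68  68  46  49]]
top [[393.7, 274.8], [478.1, 251.4]]
[[ 83  83  83  83  79  90 110 116 122  73  95 124 135]
 [ 97  84  61  64 129 135 141 145 151 155 151 160 168]
 [116  51  49  52 119 162 163 167 167 169 171 170 169]
 [170  48  44  49  53 170 170 166 172 166 171 173 170]
 [171  74  42  51  52 155 172 171 171 173 171 172 172]
 [171 112  37  50  49  71 169 170 171 172 170 171 171]
 [171 171  39  50  47  46 163 170 171 170 170 170 164]
 [171 172  69  43  50  49 160 172 175 173 170 172 125]
 [173 171 105  41  49  49 104 167 164 164 158 154  51]
 [170 173 172  48  49  48  73 146 144 137 132 126  45]
 [162 170 171  59  39  48  63 118 109  89  59  42  41]]
```

The force is zero after release and the collar edge is where expected, so the shaft is seated. Retracting.

Call:
{"method": "send_rows", "body": {"dr": [[0,0,0],[0,0,0],[0,0,0],[0,0,0],[0,0,0],[0,0,0],[0,0,0],[0,0,0]], "xyz": [[0,0,0],[0,0,-0.5],[0,0,-1.5],[0,0,-3],[0,0,-5],[0,0,-8],[0,0,-12],[0,0,-16]], "jaw": [75,75,75,75,75,75,75,75]}}

```text
time_s: 21.7
eef_pos: [0.5101, -0.3196, 0.1705]
eef_rot: [-0.17, 0.767, -0.577, -0.224]
wrist_force: [-0.1, -0.2, 0.0]
opening: 0.748
grasp_force: 0.0
```

```bash
python3 - <<'E'
from fin import *
from path import run
o=ctrl.get_obs();p=o["eef_pos"];print(o["wrist_force"].round(1),o["q"].round(2))
q=run(o["q"],[(p,-74.2,-32.8),((.54,-.10,.24),-37,-14),((.59,.13,.22),0,0),((.605,.177,.02),0,0)])
q=run(q,[((.605,.177,.15),0,0),((.445,.27,.15),0,0),((.445,.27,.02),0,0)])
to((.54,-.11,.24),-37,-14);to((.565,.0,.24),-18,-7);to((.59,.10,.22),0,0)
T=ctrl.camera("top");cv2.imwrite("pics/top_after.png",cv2.cvtColor(T,cv2.COLOR_RGB2BGR))
for nm,im in(("before",cv2.imread("pics/top0.png")),("after",cv2.cvtColor(T,cv2.COLOR_RGB2BGR))):
  g=cv2.resize(cv2.cvtColor(im,cv2.COLOR_BGR2GRAY),None,fx=4,fy=4,interpolation=2)
  for n,(x,y) in dict(cup=(193,193),empty=(135,287),short=(227,275)).items():
    s=g[(y-30)*4:(y+30)*4,(x-30)*4:(x+30)*4];h=cv2.HoughCircles(s,cv2.HOUGH_GRADIENT,1,200,param1=120,param2=12,minRadius=67,maxRadius=80)
    if h is not None: c=h[0,0];uv=((c[:2]+.5)/4-.5)+[x-30,y-30];print(nm,n,uv.round(1),c[2],ray(cal("top"),uv,.06).round(4))
E
```

```text
[-0.1 -0.2  0. ] [-0.88  0.64  1.19  0.23  1.84  1.98]
(0.54, -0.1, 0.24) -37 -14 q [-0.43  0.27  1.47  0.05  1.64  1.78] maxstep 0.06
(0.59, 0.13, 0.22) 0 0 q [0.02 0.24 1.53 0.   1.37 1.59] maxstep 0.06
(0.605, 0.177, 0.02) 0 0 q [0.1  0.53 1.58 0.   1.03 1.67] maxstep 0.05
(0.445, 0.27, 0.15) 0 0 q [0.32 0.13 1.81 0.   1.21 1.89] maxstep 0.22
(0.445, 0.27, 0.02) 0 0 q [0.32 0.33 1.87 0.   0.94 1.89] maxstep 0.03
xyz [-20.01  -8.67   4.57] dr [-2.464  2.987 -5.681]
xyz [-28.33 -14.1    9.9 ] dr [-3.2    3.912 -8.844]
xyz [-34.77 -19.26  16.4 ] dr [ -3.517   4.639 -11.974]
before cup [191.5 193.5] 69.3 [0.6041 0.1781 0.06  ]
before empty [134. 286.] 70.2 [0.4445 0.27   0.06  ]
before short [226.2 274.2] 68.5 [0.4655 0.1151 0.06  ]
after cup [192.5 193.5] 68.3 [0.6041 0.1763 0.06  ]
after empty [132.8 285. ] 77.1 [0.4461 0.2722 0.06  ]
after short [226.5 274.5] 69.4 [0.4651 0.1146 0.06  ]
```

Call:
{"method": "send_rows", "body": {"dr": [[-0.6,0.75,-1.4],[-1.25,1.5,-2.8],[-1.9,2.25,-4.2],[-2.46,2.99,-5.68],[-2.8,3.4,-7.2],[-3.2,3.9,-8.84],[-3.4,4.3,-10.4],[-3.52,4.64,-11.97]], "xyz": [[-5,-2,0.7],[-10,-4.2,2],[-15,-6.4,3.3],[-20,-8.67,4.57],[-24,-11.4,7.2],[-28.3,-14.1,9.9],[-31.6,-16.7,13.1],[-34.8,-19.26,16.4]], "jaw": [100,100,100,100,100,100,100,100]}}

```text
time_s: 22.75
eef_pos: [0.5904, 0.1036, 0.2198]
eef_rot: [-0.0, 1.0, 0.003, 0.002]
wrist_force: [-0.5, 0.5, -0.6]
opening: 1.003
grasp_force: 0.0
```

```bash
python3 - <<'E'
from fin import *
print(ctrl.get_obs()["q"].round(2))
to((.607,.177,.15),0,0)
E
```

```text
[-0.02  0.23  1.54  0.    1.37  1.54]
xyz [ 1.67 -7.33  6.99] dr [-0.003 -0.035  0.053]
```

Call:
{"method": "send_rows", "body": {"dr": [[0,0,0],[0,0,0],[0,0,0],[0,0,0.05],[0,-0.03,0.05],[0,-0.03,0.05],[0,-0.03,0.05],[0,-0.03,0.05]], "xyz": [[0.3,-1.5,1],[0.6,-3,2.2],[0.9,-4.5,3.5],[1.2,-6,5],[1.5,-7,6.3],[1.67,-7.33,7],[1.67,-7.33,7],[1.67,-7.33,7]], "jaw": [100,100,100,100,100,100,100,100]}}

```text
time_s: 23.75
eef_pos: [0.6066, 0.1745, 0.1488]
eef_rot: [-0.0, 1.0, -0.003, -0.002]
wrist_force: [0.1, 0.3, -0.3]
opening: 1.001
grasp_force: 0.0
```

```bash
cat > rim.py <<'E'
from fin import *
def rim(guess,tag,z=.06):
    """fit cup rim circle (outer r 32, inner 29, height z) to the wrist picture edges"""
    C=cal("wrist");im=ctrl.camera("wrist");cv2.imwrite(f"pics/{tag}.png",cv2.cvtColor(im,cv2.COLOR_RGB2BGR))
    g=cv2.GaussianBlur(cv2.cvtColor(im,cv2.COLOR_RGB2GRAY).astype(np.float32),(0,0),1.2)
    th=np.linspace(0,2*np.pi,180,endpoint=False)
    def score(c,r=.0305):
        P=np.c_[c[0]+r*np.cos(th),c[1]+r*np.sin(th),0*th+z]
        def s(rr):
            q=proj(C,np.c_[c[0]+rr*np.cos(th),c[1]+rr*np.sin(th),0*th+z]).astype(np.float32)
            return cv2.remap(g,q[:,:1],q[:,1:],cv2.INTER_LINEAR,borderValue=-1)[:,0]
        a,b,d=s(.0305),s(.027),s(.034);ok=(a>=0)&(b>=0)&(d>=0)
        return np.clip(2*a-b-d,-60,60)[ok].sum()/180
    best=max(((score((guess[0]+i,guess[1]+j)),guess[0]+i,guess[1]+j) for i in np.arange(-.012,.0121,.001) for j in np.arange(-.012,.0121,.001)))
    best=max(((score((best[1]+i,best[2]+j)),best[1]+i,best[2]+j) for i in np.arange(-.001,.0011,.00025) for j in np.arange(-.001,.0011,.00025)))
    print(tag,np.round(best,4));return best
E
python3 - <<'E'
from rim import *
b=rim((.606,.177),"wc")
o=ctrl.get_obs();print(o["eef_pos"].round(4),o["q"].round(2))
print("px of centre",proj(cal("wrist"),[[b[1],b[2],.06]]).round(0))
E
```

```text
wc [58.731   0.6065  0.1785]
[0.6067 0.1746 0.149 ] [0.09 0.37 1.51 0.   1.26 1.67]
px of centre [[277. 206.]]
```

The rim fit is strong: the cup is at (0.6065, 0.1785). I'll get the empty cup from the earlier saved wrist picture using the same fit.

```bash
python3 - <<'E'
import rim as M
from rim import *
o=ctrl.get_obs();A=rot(o).as_matrix();K0,T0=cal("wrist")
X=np.eye(4);X[:3,:3]=A;X[:3,3]=o["eef_pos"];tc=np.linalg.inv(X)@T0
def at(p,q):
    Y=np.eye(4);Y[:3,:3]=R.from_quat(np.roll(q,-1)).as_matrix();Y[:3,3]=p;return K0,Y@tc
im=cv2.cvtColor(cv2.imread("pics/w2.png"),cv2.COLOR_BGR2RGB)
B=np.array([[0.396,.707,.586],[.383,-.707,.594],[.834,-.011,-.551]]);q=np.roll(R.from_matrix(B).as_quat(),1)
C2=at(np.array([.5433,.1178,.1387]),q)
M.cal=lambda n:C2
class c: camera=staticmethod(lambda n:im)
M.ctrl=c
rim((.6065,.1785),"w2cup");rim((.4465,.272),"w2empty")
M.cal=cal;M.ctrl=ctrl
print("down axis",A.T[:,2].round(3));to((.6065,.1785,.013),0,0)
E
```

```text
w2cup [49.0364  0.6065  0.1785]
w2empty [60.      0.4465  0.2725]
down axis [-0.003 -0.001 -1.   ]
xyz [ 0.02 -0.39 13.6 ] dr [-0.006  0.028 -0.055]
```

Call:
{"method": "send_rows", "body": {"dr": [[0,0,0],[0,0,0],[0,0.03,-0.05],[0,0.03,-0.05],[0,0.03,-0.05],[0,0.03,-0.05],[0,0.03,-0.05],[0,0.03,-0.05]], "xyz": [[0.02,-0.39,1],[0.02,-0.39,3],[0.02,-0.39,5.5],[0.02,-0.39,8],[0.02,-0.39,10.5],[0.02,-0.39,12.5],[0.02,-0.39,13.9],[0.02,-0.39,13.9]], "jaw": [100,100,100,100,100,100,100,100]}}

```text
time_s: 24.8
eef_pos: [0.6049, 0.1787, 0.0078]
eef_rot: [-0.0, 1.0, -0.0, -0.002]
wrist_force: [1.0, -0.7, -0.1]
opening: 1.0
grasp_force: 0.0
```

Call:
{"method": "send_rows", "body": {"dr": [[0,0,0],[0,0,0],[0,0,0],[0,0,0],[0,0,0],[0,0,0],[0,0,0],[0,0,0]], "xyz": [[0,0,0],[0,0,0],[0,0,0],[0,0,0],[0,0,0],[0,0,0],[0,0,0],[0,0,0]], "jaw": [85,75,68,60,55,55,55,55]}}

```text
time_s: 25.8
eef_pos: [0.6072, 0.1789, 0.0111]
eef_rot: [-0.0, 1.0, -0.0, 0.001]
wrist_force: [-1.4, -0.6, 7.0]
opening: 0.711
grasp_force: 64.8
```

Call:
{"method": "send_rows", "body": {"dr": [[0,0,0],[0,0,0],[0,0,0],[0,0,0],[0,0,0],[0,0,0],[0,0,0],[0,0,0]], "xyz": [[0,0,-0.3],[0,0,-1],[0,0,-2.2],[0,0,-4],[0,0,-6],[0,0,-8],[0,0,-10],[0,0,-11]], "jaw": [55,55,55,55,55,55,55,55]}}

```text
time_s: 26.8
eef_pos: [0.6068, 0.1789, 0.1215]
eef_rot: [-0.0, 1.0, -0.0, 0.001]
wrist_force: [1.3, 0.5, -0.6]
opening: 0.713
grasp_force: 64.9
```

```bash
python3 - <<'E'
import rim as M
from rim import *
o=ctrl.get_obs();p=o["eef_pos"];print(p.round(4),o["wrist_force"].round(2),o["opening"],o["q"].round(2))
b=rim((p[0],p[1]),"held",z=.06+p[2]-.0111)
for dz in(-.01,-.005,0.005,.01):M.rim((p[0],p[1]),"h%g"%dz,z=.06+p[2]-.0111+dz)
# pixels of the tips in wrist view: brightness check
to((p[0]-.160,p[1]+.094,p[2]),0,0)
E
```

```text
[0.6068 0.1789 0.1215] [ 1.33  0.52 -0.63] 0.7125362362605244 [0.1  0.4  1.53 0.   1.21 1.67]
held [40.5556  0.6051  0.1789]
h-0.01 [27.877   0.6028  0.1789]
h-0.005 [39.4265  0.6038  0.1787]
h0.005 [16.5742  0.6078  0.1819]
h0.01 [14.4784  0.6091  0.1822]
xyz [-15.85  -9.42  -0.27] dr [-0.004  0.024 -0.001]
```

The cup is held, with its rim centre 1.5 mm behind the TCP in x. Moving over the empty cup.

Call:
{"method": "send_rows", "body": {"dr": [[0,0,0],[0,0.02,0],[0,0.02,0],[0,0.02,0],[0,0.02,0],[0,0.02,0],[0,0.02,0],[0,0.02,0]], "xyz": [[-1.2,-0.7,-0.2],[-4,-2.4,-0.5],[-7.5,-4.4,-0.5],[-11,-6.5,-0.5],[-14,-8.2,-0.5],[-15.6,-9.2,-0.5],[-15.85,-9.36,-0.3],[-15.85,-9.36,-0.3]], "jaw": [55,55,55,55,55,55,55,55]}}

```text
time_s: 28.05
eef_pos: [0.4481, 0.2722, 0.1224]
eef_rot: [-0.0, 1.0, -0.0, 0.001]
wrist_force: [-0.1, 0.1, 0.4]
opening: 0.712
grasp_force: 64.9
```

```bash
python3 - <<'E'
import rim as M
from rim import *
o=ctrl.get_obs();p=o["eef_pos"];print(p.round(4),o["q"].round(2),o["wrist_force"].round(1))
for dz in(-.004,-.002,0):rim((p[0],p[1]),"held2%g"%dz,z=.06+p[2]-.0111+dz)
to((.4480,.2725,.050),0,0)
E
```

```text
[0.4481 0.2722 0.1224] [ 0.32  0.17  1.82 -0.    1.15  1.89] [-0.1  0.1  0.4]
held2-0.004 [36.35    0.4446  0.2722]
held2-0.002 [38.3273  0.4456  0.2722]
held20 [39.3671  0.4468  0.2719]
xyz [-0.05 -0.06  7.24] dr [-0.005 -0.014 -0.011]
```

Call:
{"method": "send_rows", "body": {"dr": [[0,0,0],[0,0,0],[0,0,0],[0,0,0],[0,0,0],[0,0,0],[0,0,0],[0,0,0]], "xyz": [[0,0,0.8],[0,0,2.2],[0,0,3.8],[0,-0.03,5],[0,-0.03,5.8],[0,-0.03,6.5],[0,-0.03,7],[0,-0.03,7.24]], "jaw": [55,55,55,55,55,55,55,55]}}

```text
time_s: 29.2
eef_pos: [0.4476, 0.2728, 0.0499]
eef_rot: [-0.0, 1.0, -0.0, 0.001]
wrist_force: [0.9, 0.0, 0.1]
opening: 0.707
grasp_force: 64.9
```

Call:
{"method": "send_rows", "body": {"dr": [[0,0,0],[0,0,0],[0,0,0],[0,0,0],[0,0,0],[0,0,0],[0,0,0],[0,0,0]], "xyz": [[0,0,0.1],[0,0,0.2],[0,0,0.3],[0,0,0.4],[0,0,0.5],[0,0,0.6],[0,0,0.7],[0,0,0.7]], "jaw": [55,55,55,55,55,55,55,55]}}

```text
time_s: 30.2
eef_pos: [0.4475, 0.2727, 0.0429]
eef_rot: [-0.0, 1.0, -0.0, 0.001]
wrist_force: [0.0, -0.1, -0.8]
opening: 0.716
grasp_force: 64.9
```

Call:
{"method": "send_rows", "body": {"dr": [[0,0,0],[0,0,0],[0,0,0],[0,0,0],[0,0,0],[0,0,0],[0,0,0],[0,0,0]], "xyz": [[0,0,0.05],[0,0,0.1],[0,0,0.15],[0,0,0.2],[0,0,0.22],[0,0,0.22],[0,0,0.22],[0,0,0.22]], "jaw": [55,55,55,55,55,55,55,55]}}

```text
time_s: 31.2
eef_pos: [0.4477, 0.2728, 0.041]
eef_rot: [-0.0, 1.0, -0.0, 0.001]
wrist_force: [0.1, -0.4, 2.2]
opening: 0.709
grasp_force: 65.1
```

Call:
{"method": "send_rows", "body": {"dr": [[0,0,0],[0,0,0],[0,0,0],[0,0,0],[0,0,0],[0,0,0],[0,0,0],[0,0,0]], "xyz": [[0,0,0.04],[0,0,0.06],[0,0,0.06],[0,0,0.06],[0,0,0.06],[0,0,0.06],[0,0,0.06],[0,0,0.06]], "jaw": [55,55,55,72,76,82,90,100]}}

```text
time_s: 32.2
eef_pos: [0.4475, 0.2727, 0.0401]
eef_rot: [-0.0, 1.0, -0.0, 0.001]
wrist_force: [0.1, -0.4, -0.1]
opening: 1.001
grasp_force: 0.0
```

Call:
{"method": "send_rows", "body": {"dr": [[0,0,0],[0,0,0],[0,0,0],[0,0,0],[0,0,0],[0,0,0],[0,0,0],[0,0,0]], "xyz": [[0,0,0],[0,0,0],[0,0,-0.5],[0,0,-2],[0,0,-4],[0,0,-7],[0,0,-10],[0,0,-13]], "jaw": [100,100,100,100,100,100,100,100]}}

```text
time_s: 33.2
eef_pos: [0.4476, 0.2728, 0.1726]
eef_rot: [-0.001, 1.0, -0.0, 0.001]
wrist_force: [0.2, 0.5, -0.2]
opening: 1.0
grasp_force: 0.0
```

```bash
python3 - <<'E'
from rim import *
o=ctrl.get_obs();p=o["eef_pos"];print(o["time_s"],p.round(4),o["wrist_force"].round(1))
for z in(.084,.087,.090,.093,.096):rim((.4465,.2725),"n%g"%z,z=z)
rim((.4465,.2725),"low",z=.06)
# shaft check, scene: predicted vs picture, foot edge and axis
S=ctrl.camera("scene");T=ctrl.camera("top");C=cal("scene")
c0=np.array([.4884,-.2433,.062]);f=c0+.079*fy
a=cv2.cvtColor(cv2.imread("pics/rel_scene.png"),cv2.COLOR_BGR2GRAY);b=cv2.cvtColor(S,cv2.COLOR_RGB2GRAY)
u,v=proj(C,[f])[0].astype(int);print("change at collar since release",np.abs(a[v-12:v+12,u-20:u+12].astype(int)-b[v-12:v+12,u-20:u+12]).mean().round(1))
g=cv2.cvtColor(T,cv2.COLOR_RGB2GRAY);Ct=cal("top");fx=np.array([np.cos(.2752),np.sin(.2752),0])
for yy in(.070,.043,0,-.043,-.06):  # profile across the shaft: bright limits give centre
    xs=np.arange(-.024,.0241,.001);q=proj(Ct,c0+fy*yy+xs[:,None]*fx+[0,0,0]).astype(np.float32)
    pr=cv2.remap(g,q[:,:1],q[:,1:],cv2.INTER_LINEAR)[:,0];print(yy,pr[::2])
ys=np.arange(-.085,.1,.002);q=proj(Ct,c0+fy*ys[:,None]+[0,0,.010]).astype(np.float32);print("along",list(zip((ys*1e3).round().astype(int)[::1],cv2.remap(g,q[:,:1],q[:,1:],1)[:,0]))[::2])
E
```

```text
33.2 [0.4476 0.2728 0.1726] [ 0.2  0.5 -0.2]
n0.084 [44.9626  0.4445  0.2723]
n0.087 [50.2576  0.4462  0.2725]
n0.09 [50.4004  0.4468  0.2725]
n0.093 [44.7688  0.4478  0.2725]
n0.096 [36.9713  0.449   0.2725]
low [17.4153  0.4392  0.277 ]
change at collar since release 10.2
0.07 [ 81  80  73  89 120 136 153 161 164 166 165 165 166 164 167 167 166 163
 152 137 121  83  81  82  80]
0.043 [120 116 116 116 116  89 115 139 160 168 168 169 170 169 160 170 164 147
 120 104 118 117 117 115 116]
0 [ 79  80  84  79  71  76 112 145 158 166 168 169 169 170 168 167 163 145
 119  88  82  81  81  80  79]
-0.043 [119 118 117 116 116 111 113 141 160 167 169 167 169 169 169 166 157 141
 116  88 115 119 118 115 114]
-0.06 [129 128 129 127 129 109 115 142 159 166 168 169 168 169 168 165 155 139
 116  93 118 125 122 122 122]
along [(np.int64(-85), np.uint8(128)), (np.int64(-81), np.uint8(124)), (np.int64(-77), np.uint8(128)), (np.int64(-73), np.uint8(153)), (np.int64(-69), np.uint8(166)), (np.int64(-65), np.uint8(168)), (np.int64(-61), np.uint8(168)), (np.int64(-57), np.uint8(169)), (np.int64(-53), np.ui
[... 491 characters left out ...]
64(11), np.uint8(167)), (np.int64(15), np.uint8(168)), (np.int64(19), np.uint8(168)), (np.int64(23), np.uint8(168)), (np.int64(27), np.uint8(167)), (np.int64(31), np.uint8(169)), (np.int64(35), np.uint8(169)), (np.int64(39), np.uint8(168)), (np.int64(43), np.uint8(169)), (np.int64(47), np.uint8(169)), (np.int64(51), np.uint8(170)), (np.int64(55), np.uint8(169)), (np.int64(59), np.uint8(167)), (np.int64(63), np.uint8(168)), (np.int64(67), np.uint8(168)), (np.int64(71), np.uint8(169)), (np.int64(75), np.uint8(96)), (np.int64(79), np.uint8(48)), (np.int64(83), np.uint8(45)), (np.int64(87), np.uint8(70)), (np.int64(91), np.uint8(168)), (np.int64(95), np.uint8(169)), (np.int64(99), np.uint8(38))]
```

The nested rim fits best at a height of about 0.0885 m, centred on the lower cup. The shaft lies centred and parallel in both V-blocks, with its foot at y of about 76 mm. The robot is clear, so I'm handing in.

```bash
python3 -c "
from bench import ctrl
print(ctrl.hand_in())"
```

```text
the job is handed in; nothing more can be done
None
```

I handed the job in after about 33 s of the 51 s allowed; the hand-in gave no verdict, but by my last measurements the shaft lies in both V-blocks with its collar in the gap, the cup is nested in the empty one, and the short-shaft cup was never touched.

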